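# Seat the blank fully home and close the strap clamp

### The job

Lay the pine blank in the nest of the clamping fixture and press it gently straight down, past the stiff drag of the rising pad, until you feel that it sits solidly on its rests; never push with more than about 30 N. Only when it is fully down, swing the hinged strap clamp over and bring it down lightly until its foot lies on the blank, then let go; leave the tools round about where they are.

Things in the scene. Friction and masses are not known exactly. Their poses are not given: they have to be found in the camera images.
- blank_centre (a point): Centre of the loose pine blank, a plain rectangular wooden block 50 x 110 x 32 mm (its x, y, z), 85 g. z is up; it lies on the table at first. Either way round fits the nest.
- fixture: Grey base plate 110 x 250 x 12 mm (x, y, z) of the clamping fixture, fixed; origin under its centre at table height, z up. Corner columns (x +-44, y +-112 mm, tops 60 mm up) carry an aluminium nest plate, centred, whose height was set anew: nest, rests, cheeks and hinge stand 0 to 24 mm higher than all heights told here, by an amount that is not measured.
- nest_middle (a point): Fixed point of the base plate, 34 mm above the table at the nest's middle; axes as the fixture's. Nominal (0 to 24 mm too low) top of the two firm steel rest strips at y +-40 mm, the stop for the blank (give under 1 mm at 20 N). Between them a black pad 34 x 50 mm stands 4 to 11 mm proud at first, sinks only under about 6 N (constant drag), stays where left, can sink below the rests.
- nest_mouth (a point): Fixed point of the base plate, 54 mm above the table at the nest's middle: nominal (0 to 24 mm too low) top of the locating cheeks, flared in their upper 8 mm. They leave 2 mm play all round a blank whose 110 mm lie along the fixture's y: one cheek 30 mm wide at the middle of each end, two 14 mm wide on each long side at y +-40; the middle of the long sides is open.
- hinge_nominal (a point): Fixed point of the base plate on the nominal strap hinge line: fixture x 0, y -82 mm, 74 mm above the table (true line 0 to 24 mm higher, parallel to the fixture's x, always 8 mm above the top of a fully seated blank). Open, the strap leans from it to -y, away from the nest.
- strap (a joint): Strap clamp angle (rad): 0 level along +y with its foot (82 mm from the hinge, 8 mm below hinge line) just on a seated blank; grows as it lifts, 1.57 upright, 1.75 to 2.1 at the start. Bar 22 mm wide, upper face 6 mm above hinge line; round black grip, 19 mm thick, 116 to 156 mm from the hinge. Stiff (0.25 N m), stays where left; limits -0.12, 2.2.
- setting_block: White setting block with a black knob, 40 x 60 x 46 mm, bystander; origin under its centre.
- hexkey: Dark L-shaped hex key, 49 x 124 x 8 mm, bystander; origin under its centre.
- wedge: Wooden wedge 30 x 120 x 24 mm, bystander; origin under its centre.
Not all that is in view belongs to the job. There is more than one size of the part that bears blank_centre; the job needs the larger.

How it is judged:
By the outcome, as a careful person would: the job done as asked, in the order asked, and still so for the second after the job is handed in, with the robot touching nothing.
It also fails if it takes over 70 s, if anything falls off the work surface, if the arm or the gripper's body presses on something with over 40 N, if the wrist force passes 120 N, or if a joint passes its speed limit or range.

### The arm

A 7-joint arm with a two-finger parallel gripper is mounted at the origin on a cart in front of the work surface, level with it; the furniture and walls round the work are solid. World frame = base frame: x ahead of the robot, y to its left, z up, the work surface at z = 0. Lengths are in m, angles in degrees, forces in N, time in s.
With the tool pointing down it reaches from about 0.425 to 0.875 m from the base axis. Payload 4.7 kg.
Tool frame: the origin (TCP) lies between the finger pads; the fingertips stand 8 mm ahead of it and the grasp point (between the pads) lies 11 mm behind it; x points along the fingers, z is the direction in which the jaws open and shut, and the axes are right-handed (so a half turn about x gives the same grasp; the last joint's range is limited). The gripper opens to 87 mm and grips with 3 to 60 N. Pads are 19 mm wide; open, the fingers measure 117 mm over their backs; the gripper's body (75 mm by 190 mm) begins 51 mm behind the grasp point.
Start: joints at [-66.973, 18.392, -4.016, 83.108, 1.295, 78.541, -3.26], TCP at [0.246, 0.602, 0.231] pointing down, gripper open.
Joint ranges: [-163.93, 163.93], [-17.29, 119.83], [-79.2, 71.16], [3.27, 140.29], [-89.18, 269.18], [5.43, 117.66], [-154.24, 154.24]. Speed limits (degrees/s): [147.25, 147.25, 180, 180, 180, 180, 180].

### API

Orientations are given as [roll, pitch, yaw] about the fixed x, y, z axes, in that order (R = Rz(yaw) Ry(pitch) Rx(roll)).
In Python, from cell import telemetry, vision, sign_off gives the robot as it stands. The module is installed in compiled form; this text tells all that it offers.
- The arm moves only by the tool drive_tool, never from a script. Its arguments are lists of equal length, an entry for each row: "offset": the shift along the tool's x, y, z in m, a list of three; "angular": the turn, a rotation vector about the tool's x, y, z in rad, a list of three. A call has 1 to 10 rows; each row is the pose to reach, as a shift and turn from the pose measured when the call began, along the tool's axes at that moment; what a row does not reach only later rows make up. A row lasts 1/8 s, in which the tool goes at most 62.5 mm and 10.7 degrees, less where a joint would pass 70% of its speed; a pose out of reach is approached as far as the arm can. A call with a gripper value outside its range is refused whole. "fingers" is the closure, from -1 (fully open) to 1 (shut), set as the call begins (left out, the last holds). The fingers move at their own pace and stop on an object; "squeeze" is the grip in N (left out, the last holds). Time passes only in rows, so rows that repeat a pose let the fingers close. It gives the time, the measured TCP pose, the force and the opening at its end, in the units of the state.
- telemetry.get_obs(): the state, without advancing time (a new reading comes with each control period).
- vision.read_camera(name): name is "side" or "top"; returns a dict with "pixels" (480x640x3 uint8, red, green, blue), "intrinsics" (3x3 intrinsics, pixels), "world_from_camera" (4x4, takes a point from camera to world coordinates). Camera axes: x right, y up, looking along -z (the intrinsics and any distortion apply to the point x, -y, -z); pixel columns grow to the right and rows downward; lengths in m; the calibration is good to about 2 mm. A picture is of the moment at which its call begins. There is no depth.
- sign_off(): hands the job in, once; it reports no verdict.
The state is a dict: "time_s": time; "qpos": joint angles; "joint_velocities": joint speeds; "effort": joint torques, N m; "tool_pos": TCP position; "tool_rot": TCP orientation; "force": force on the tool from outside, world axes, zero at the start; "wrist_torque": the same for the moment, N m; "grip_width": finger opening in m.
Only numpy, scipy, OpenCV 4.12 (cv2) and the standard library are available. Lean on these libraries where they do the work, as an engineer would, in place of code of your own. Each camera call takes 0.05 s, during which the arm holds its last target.

## Working session

There is one attempt and no reset: what is moved stays moved. The work goes in short steps, Python scripts to look and compute and a tool call to move; the robot and the scene stay as the last step left them, time stands still between calls to the robot, and variables do not carry over. Pictures are saved under pics/ and viewed, and the job is handed in when it is done.

Besides the shell and the picture viewer there is one more tool, called after "Emit:" in YAML: its name, and indented under it one key for each argument. drive_tool: Moves the arm, as the interface text tells. Its arguments: {"type":"object","properties":{"offset":{"type":"array"},"angular":{"type":"array"},"fingers":{"type":"number"},"squeeze":{"type":"number"}},"required":["offset","angular"]}

```bash
ls; mkdir -p pics; python3 - <<'E'
from cell import telemetry, vision
import cv2,json,numpy as np
o=telemetry.get_obs(); print(o)
for n in("side","top"):
    d=vision.read_camera(n); cv2.imwrite(f"pics/{n}0.png",cv2.cvtColor(d["pixels"],cv2.COLOR_RGB2BGR)); print(n,d["intrinsics"],d["world_from_camera"],[k for k in d])
E
```

```text
pics
{'time_s': 0.0, 'qpos': array([-66.97120959,  18.43824295,  -4.01543961,  83.17346263,
         1.29661223,  78.54116905,  -3.25959405]), 'joint_velocities': array([-0.02184866,  0.08145423, -0.0727474 ,  0.09455286, -0.00550783,
       -0.04607034, -0.02584817]), 'effort': array([-1.01224086e-04, -4.91282380e+01, -4.04080097e-01, -3.12541044e+01,
       -6.39673742e-02,  4.36190399e-02,  1.78736200e-04]), 'tool_pos': array([0.24567266, 0.60121317, 0.22948337]), 'tool_rot': array([-176.10271578,   89.89220724, -108.32114794]), 'force': array([0.50692519, 0.75139285, 0.376263  ]), 'wrist_torque': array([0.04101907, 0.0183574 , 0.03568412]), 'grip_width': 0.08731345036575792}
side [[593.45942563   0.         318.10895905]
 [  0.         593.45942563 234.68836024]
 [  0.           0.           1.        ]] [[ 0.90823978  0.16044294 -0.38646936  0.24022763]
 [-0.41819364  0.31569447 -0.85173416 -1.0106356 ]
 [-0.01464849  0.93519787  0.3538225   0.39248315]
 [ 0.          0.          0.          1.        ]] ['pixels', 'intrinsics', 'world_from_camera']
top [[512.25163494   0.         314.16100925]
 [  0.         512.25163494 235.17323487]
 [  0.           0.           1.        ]] [[ 0.02790879  0.98403646 -0.17576505  0.41645421]
 [-0.99937075  0.03131803  0.01665211 -0.2539256 ]
 [ 0.0218909   0.17518971  0.9842913   0.92011523]
 [ 0.          0.          0.          1.        ]] ['pixels', 'intrinsics', 'world_from_camera']
```

View pics/side0.png

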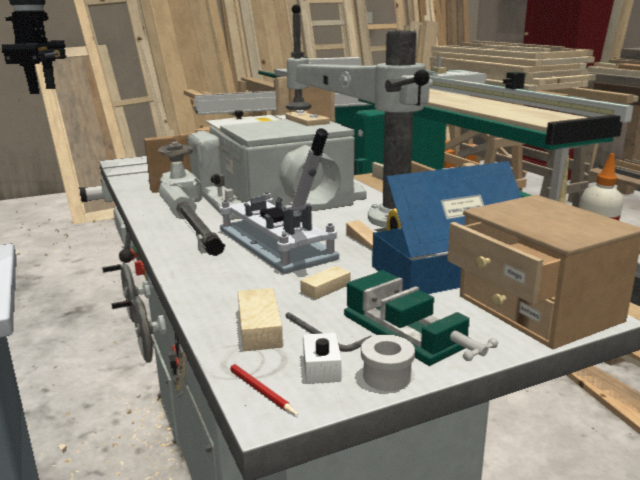

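View pics/top0.png

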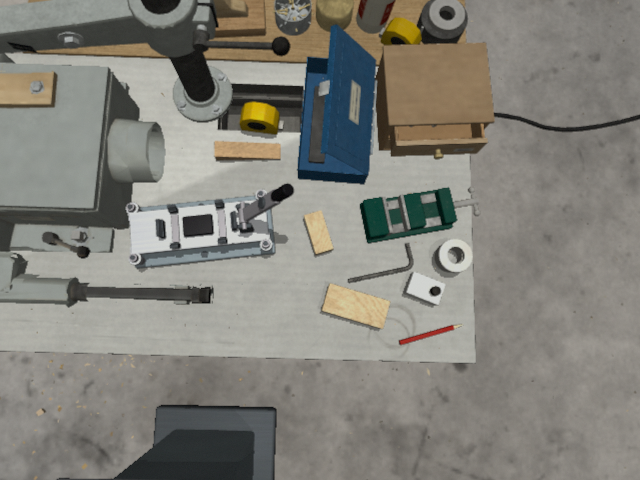

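Side view: the large blank is at about (260,318), the small one at (326,282), and the fixture at (278,230) with its strap up at (310,170). Top view: the large blank is at (355,305) and the fixture at (200,230), with the strap pointing to (285,190). Next I'll measure these.

```bash
cat > h.py <<'E'
import numpy as np, cv2
from cell import telemetry, vision
from scipy.spatial.transform import Rotation as R
def cam(n):
    d=vision.read_camera(n); return d["pixels"],np.array(d["intrinsics"]),np.array(d["world_from_camera"])
def ray(K,T,p):
    v=np.array([(p[0]-K[0,2])/K[0,0],-(p[1]-K[1,2])/K[1,1],-1.]); return T[:3,3],T[:3,:3]@v
def onz(K,T,p,z):
    o,v=ray(K,T,p); return o+v*(z-o[2])/v[2]
def proj(K,T,X):
    c=T[:3,:3].T@(np.asarray(X)-T[:3,3]); return np.array([K[0,0]*c[0]/-c[2]+K[0,2],-K[1,1]*c[1]/-c[2]+K[1,2]])
def tri(c1,p1,c2,p2):
    o1,v1=ray(*c1,p1);o2,v2=ray(*c2,p2)
    s=np.linalg.lstsq(np.c_[v1,-v2],o2-o1,rcond=None)[0]; a=o1+s[0]*v1;b=o2+s[1]*v2
    return (a+b)/2,np.linalg.norm(a-b)
def save(n,img,box=None,z=1):
    if box: img=img[box[1]:box[3],box[0]:box[2]]
    cv2.imwrite(n,cv2.cvtColor(cv2.resize(img,None,fx=z,fy=z,interpolation=cv2.INTER_CUBIC),cv2.COLOR_RGB2BGR))
E
python3 - <<'E'
from h import *
t,K,T=cam("top"); s,Ks,Ts=cam("side")
np.savez("cams.npz",K=K,T=T,Ks=Ks,Ts=Ts)
save("pics/t1.png",t,(120,170,300,280),4.4); save("pics/s1.png",s,(205,110,365,280),3.5)
hsv=cv2.cvtColor(t,cv2.COLOR_RGB2HSV)
m=cv2.inRange(hsv,(10,50,100),(30,255,255))
cs=cv2.findContours(m,cv2.RETR_EXTERNAL,cv2.CHAIN_APPROX_NONE)[0]
for c in cs:
    if cv2.contourArea(c)>300:
        r=cv2.minAreaRect(c);b=cv2.boxPoints(r)
        if r[0][1]<140: continue
        W=np.array([onz(K,T,p,.032)[:2] for p in b])
        print(np.round(r[0],1),np.round(r[1],1),b.round(1).tolist(),W.round(4).tolist(),W.mean(0).round(4),[round(float(np.linalg.norm(W[i]-W[i-1])),4) for i in range(4)])
E
```

```text
[355.5 305.6] [64.6 29.3] [[320.3999938964844, 310.29998779296875], [328.79998779296875, 282.20001220703125], [390.70001220703125, 300.79998779296875], [382.20001220703125, 328.8999938964844]] [[0.4444, -0.2833], [0.493, -0.2967], [0.4641, -0.4043], [0.416, -0.3899]] [ 0.4544 -0.3436] [0.1103, 0.0504, 0.1114, 0.0502]
[317.9 231.9] [41.2 19.3] [[302.5, 215.10000610351562], [320.79998779296875, 209.3000030517578], [333.20001220703125, 248.60000610351562], [314.8999938964844, 254.39999389648438]] [[0.6105, -0.2472], [0.6221, -0.2795], [0.5522, -0.3031], [0.5409, -0.2711]] [ 0.5814 -0.2752] [0.0736, 0.0343, 0.0738, 0.0339]
[247.  149.7] [66.5 15.5] [[213.5, 156.1999969482422], [214.10000610351562, 140.6999969482422], [280.6000061035156, 143.1999969482422], [280.0, 158.6999969482422]] [[0.7139, -0.0835], [0.7433, -0.0827], [0.7428, -0.2032], [0.7134, -0.2033]] [ 0.7284 -0.1432] [0.1198, 0.0293, 0.1205, 0.0294]
```

View pics/t1.png

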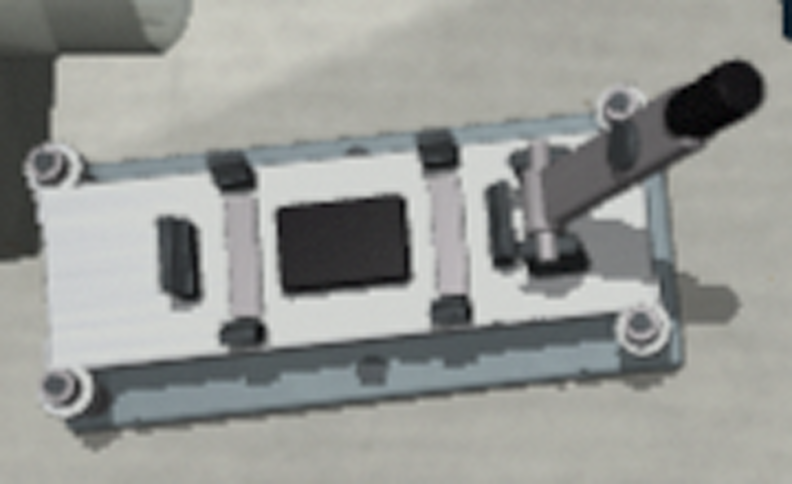

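View pics/s1.png

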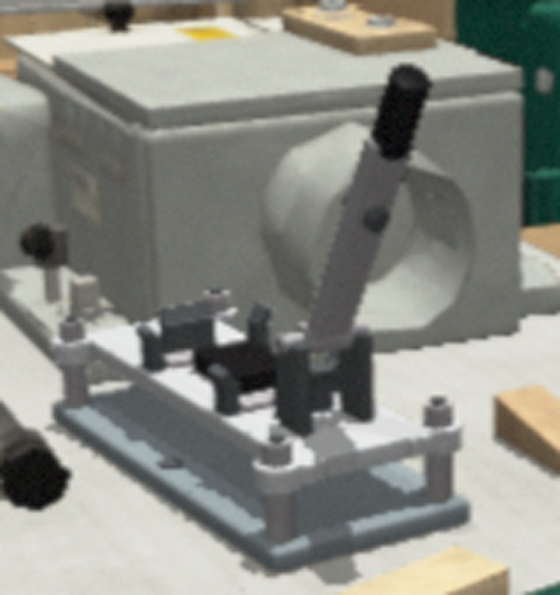

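```bash
python3 - <<'E'
from h import *
c=np.load("cams.npz");t=(c["K"],c["T"]);s=(c["Ks"],c["Ts"])
top=dict(TL=(48,163),TR=(618,102),BL=(60,385),BR=(640,322))
side=dict(TL=(215,297),TR=(436,403),BL=(72,325),BR=(277,436))
U=lambda p:(120+p[0]/4.4,170+p[1]/4.4); V=lambda p:(205+p[0]/3.5,110+p[1]/3.5)
P={}
for k in top:
    X,e=tri(t,U(top[k]),s,V(side[k])); Z=onz(*t,U(top[k]),.06); P[k]=Z
    print(k,X.round(4),round(e,4),Z.round(4))
L=lambda a,b:(np.linalg.norm(P[a]-P[b])).round(4)
print(L("TL","TR"),L("BL","BR"),L("TL","BL"),L("TR","BR"))
ctr=sum(P.values())/4; d=P["TL"]-P["TR"]+P["BL"]-P["BR"]; print(ctr,np.degrees(np.arctan2(-d[0],d[1])))
for p in[(72,432),(682,365)]: print(onz(*t,U(p),.0))
# base bottom corners in side
for p in[(55,410),(272,567),(468,512)]: print(onz(*s,V(p),.006))
E
```

```text
TL [0.6102 0.0476 0.0553] 0.0005 [0.6089 0.046  0.06  ]
TR [ 0.6412 -0.1735  0.0581] 0.0 [ 0.6407 -0.1737  0.06  ]
BL [0.5235 0.0351 0.055 ] 0.0011 [0.5223 0.0336 0.06  ]
BR [ 0.5543 -0.1865  0.0605] 0.0015 [ 0.5536 -0.1862  0.06  ]
0.222 0.222 0.0874 0.088
[ 0.58138626 -0.07007613  0.06      ] 8.17443127643739
[0.51062189 0.04710067 0.        ]
[ 0.54581486 -0.19951755  0.        ]
[0.5127981  0.04158111 0.006     ]
[ 0.54267155 -0.20637915  0.006     ]
[ 0.65039554 -0.1889116   0.006     ]
```

The fixture is centred at about (0.581,-0.070) with yaw about 8.2°. The column spacing comes out 222×88 mm against the stated 224×88. Next I'll find the nest height.

```bash
python3 - <<'E'
from h import *
t,K,T=cam("top"); s,Ks,Ts=cam("side")
save("pics/t2.png",t,(150,190,270,245),6.6); save("pics/s2.png",s,(235,180,325,245),8)
E
```

```text
(no output)
```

View pics/t2.png

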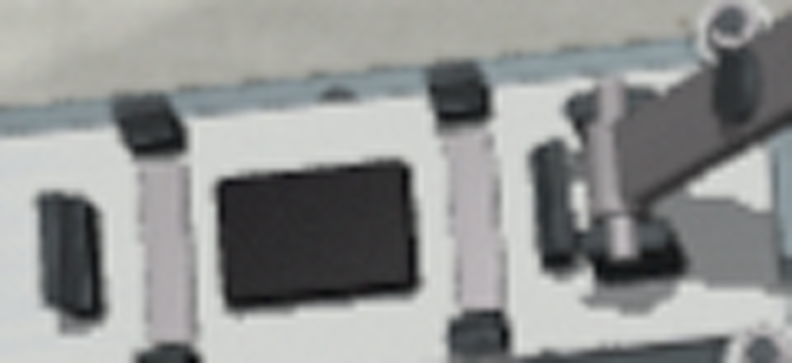

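View pics/s2.png

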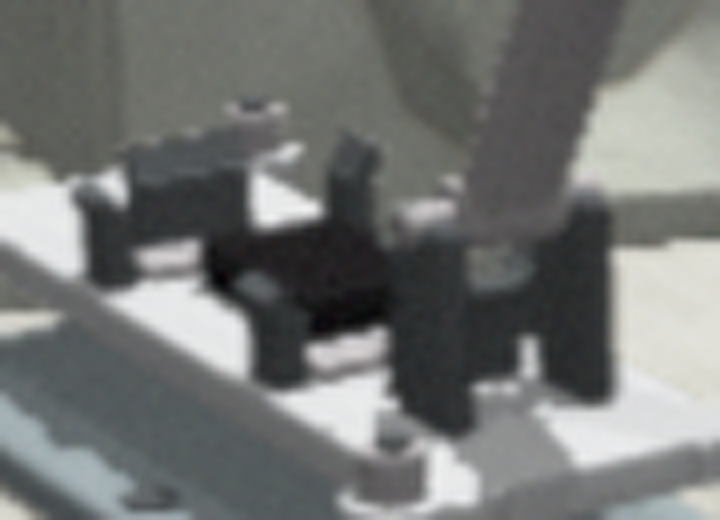

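```bash
cat >> h.py <<'E'
FC=np.array([.5814,-.0701]); FY=np.radians(8.17)
def fx(x,y,z):
    c,s=np.cos(FY),np.sin(FY); return np.array([FC[0]+c*x-s*y,FC[1]+s*x+c*y,z])
E
python3 - <<'E'
from h import *
c=np.load("cams.npz");t=(c["K"],c["T"]);s=(c["Ks"],c["Ts"])
U=lambda p:(150+p[0]/6.6,190+p[1]/6.6); V=lambda p:(235+p[0]/8,180+p[1]/8)
u=lambda q:((q-[150,190])*6.6).round(); v=lambda q:((q-[235,180])*8).round()
for h in(0,6,12,18,24):
    H=h/1000
    print(h,"hinge",[u(proj(*t,fx(x,-.082,.074+H))).tolist() for x in(-.018,.018)],[v(proj(*s,fx(x,-.082,.074+H))).tolist() for x in(-.018,.018)],
     "cheek-y40",u(proj(*t,fx(-.027,-.04,.054+H))),v(proj(*s,fx(-.027,-.04,.054+H))),"cheek+x+40",u(proj(*t,fx(.027,.04,.054+H))),v(proj(*s,fx(.027,-.04,.054+H))),
     "end+57",u(proj(*t,fx(-.015,.057,.054+H))),v(proj(*s,fx(-.015,.057,.054+H))), "strip",u(proj(*t,fx(0.0,-.04,.034+H))),u(proj(*t,fx(0.0,.04,.034+H))))
pad=[(218,183),(408,163),(413,290),(228,310)]
for z in(.04,.05,.06,.07):
    W=np.array([onz(*t,U(p),z) for p in pad]); m=W.mean(0); print(z,m.round(4),np.linalg.norm(W[0]-W[1]).round(4),np.linalg.norm(W[1]-W[2]).round(4),np.linalg.norm(W[0]-W[3]).round(4), np.degrees(np.arctan2(-(W[0]-W[1]+W[3]-W[2])[0],(W[0]-W[1]+W[3]-W[2])[1])))
print(tri(t,U((608,82)),s,V((600,185))),tri(t,U((622,252)),s,V((405,220))))
print(tri(t,U((413,290)),s,V((312,335))))
E
```

```text
0 hinge [[634.0, 254.0], [621.0, 117.0]] [[424.0, 309.0], [573.0, 276.0]] cheek-y40 [484. 320.] [291. 353.] cheek+x+40 [160. 151.] [508. 304.] end+57 [104. 316.] [133. 226.] strip [487. 234.] [185. 266.]
6 hinge [[632.0, 250.0], [619.0, 112.0]] [[423.0, 281.0], [572.0, 248.0]] cheek-y40 [480. 316.] [289. 326.] cheek+x+40 [154. 146.] [508. 278.] end+57 [ 98. 312.] [132. 201.] strip [483. 229.] [180. 262.]
12 hinge [[629.0, 245.0], [616.0, 106.0]] [[422.0, 253.0], [572.0, 221.0]] cheek-y40 [477. 312.] [288. 299.] cheek+x+40 [148. 141.] [507. 252.] end+57 [ 92. 308.] [130. 176.] strip [480. 225.] [174. 258.]
18 hinge [[626.0, 241.0], [613.0, 101.0]] [[421.0, 225.0], [571.0, 193.0]] cheek-y40 [473. 308.] [287. 272.] cheek+x+40 [142. 135.] [506. 226.] end+57 [ 86. 304.] [129. 151.] strip [476. 220.] [168. 253.]
24 hinge [[624.0, 236.0], [611.0, 95.0]] [[420.0, 197.0], [571.0, 166.0]] cheek-y40 [469. 304.] [286. 245.] cheek+x+40 [136. 130.] [505. 199.] end+57 [ 79. 300.] [128. 126.] strip [473. 216.] [163. 249.]
0.04 [ 0.5838 -0.066   0.04  ] 0.0502 0.0343 0.0343 8.103800386917067
0.05 [ 0.5819 -0.0681  0.05  ] 0.0496 0.0339 0.034 8.103800386917083
0.06 [ 0.58   -0.0703  0.06  ] 0.049 0.0335 0.0336 8.103800386916967
0.07 [ 0.5781 -0.0724  0.07  ] 0.0485 0.0331 0.0332 8.10380038691698
(array([ 0.61665516, -0.14755848,  0.09240904]), np.float64(0.0023878465381751987)) (array([ 0.57211491, -0.15304011,  0.09329289]), np.float64(5.661999248959855e-05))
(array([ 0.57024253, -0.0945634 ,  0.05006398]), np.float64(0.003778794779742266))
```

```bash
cat >> h.py <<'E'
def pose():
    o=telemetry.get_obs(); return o,np.array(o["tool_pos"]),R.from_euler("xyz",o["tool_rot"],degrees=True)
def down(yaw):
    # tool x down, tool z (jaws) along direction yaw (deg)
    a=np.radians(yaw); z=np.array([np.cos(a),np.sin(a),0]); x=np.array([0,0,-1.]); y=np.cross(z,x)
    return R.from_matrix(np.c_[x,y,z])
def rows(wps):
    """wps list of (pos, Rot)"""
    o,p,r=pose()
    for q,rr in wps:
        off=r.inv().apply(np.asarray(q)-p); rv=(r.inv()*rr).as_rotvec()
        print([round(float(a),4) for a in off],[round(float(a),3) for a in rv], "dist",round(float(np.linalg.norm(off)),3),"deg",round(float(np.degrees(np.linalg.norm(rv))),1))
E
python3 - <<'E'
from h import *
c=np.load("cams.npz");t=(c["K"],c["T"]);s=(c["Ks"],c["Ts"])
for p,z in [((110,215),.2),((110,215),.1),((163,150),.1),((163,180),.06),((205,293),.05),((205,293),.1)]: print(p,z,onz(*t,p,z).round(3))
# triangulate: lathe box front-right top corner; cylinder; handle tip
print(tri(t,(110,215),s,(213,200)),tri(t,(205,294),s,(213,244)))
o,p,r=pose(); print(p,r.as_matrix().round(3))
for y in(-14.9,165.1): print(y,np.degrees((r.inv()*down(y)).as_rotvec()))
E
```

```text
(110, 215) 0.2 [0.565 0.026 0.2  ]
(110, 215) 0.1 [0.586 0.065 0.1  ]
(163, 150) 0.1 [ 0.699 -0.012  0.1  ]
(163, 180) 0.06 [ 0.659 -0.005  0.06 ]
(205, 293) 0.05 [ 0.467 -0.088  0.05 ]
(205, 293) 0.1 [ 0.464 -0.097  0.1  ]
(array([0.5557458 , 0.09069108, 0.04891055]), np.float64(0.08108558206818531)) (array([ 0.46603232, -0.08249576,  0.02360907]), np.float64(0.001840107728512531))
[0.24575719 0.60156411 0.2301846 ] [[-0.    -0.926  0.378]
 [-0.001  0.378  0.926]
 [-1.    -0.    -0.001]]
-14.9 [ 8.26823470e+01 -2.76650894e-02  2.85078170e-02]
165.1 [-9.73176464e+01 -2.95205556e-02 -2.86478902e-02]
```

```bash
python3 - <<'E'
from h import *
t,K,T=cam("top"); s,Ks,Ts=cam("side")
save("pics/t3.png",t,(80,100,200,190),6.6); save("pics/s3.png",s,(200,110,380,230),4.4)
E
```

```text
(no output)
```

View pics/t3.png

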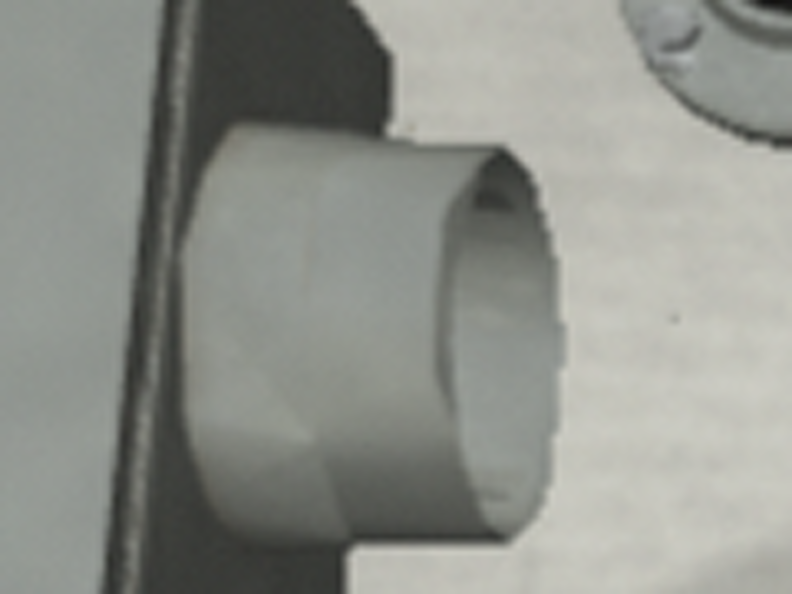

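View pics/s3.png

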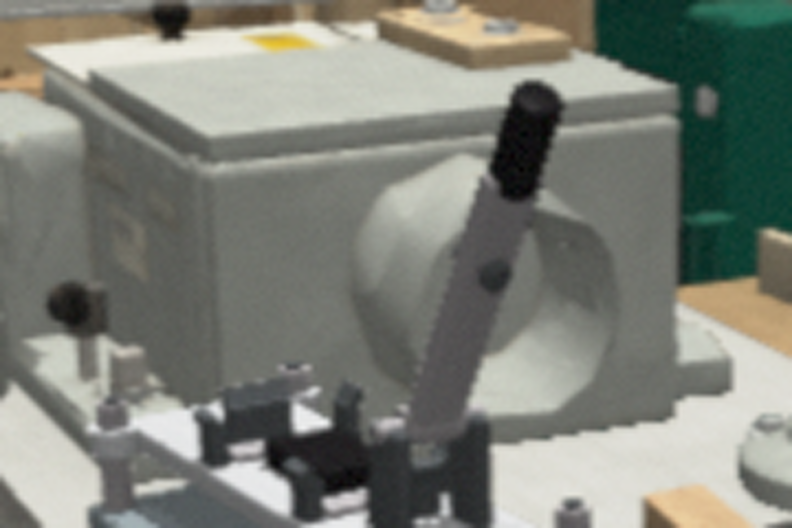

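```bash
python3 - <<'E'
from h import *
c=np.load("cams.npz");t=(c["K"],c["T"]);s=(c["Ks"],c["Ts"])
A=lambda p:(80+p[0]/6.6,100+p[1]/6.6);B=lambda p:(200+p[0]/4.4,110+p[1]/4.4)
print(tri(t,A((495,148)),s,B((618,300))))
for z in(.1,.13,.15,.18): print(z,onz(*t,A((495,148)),z).round(3),onz(*t,A((505,540)),z).round(3),onz(*t,A((440,340)),z).round(3),onz(*t,A((565,330)),z).round(3))
print("bottom",tri(t,A((560,400)),s,B((520,420))))
# box corner top
print("box", tri(t,(107,217),s,B((210,165))))
# grip tip of strap
print("grip",tri(t,(120+740/4.4,170+85/4.4),s,B((540,95))))
E
```

```text
(array([0.75496692, 0.01159562, 0.07932515]), np.float64(0.0003254180528512674))
0.1 [0.747 0.005 0.1  ] [ 0.644 -0.006  0.1  ] [0.695 0.015 0.1  ] [ 0.699 -0.016  0.1  ]
0.13 [ 0.735 -0.004  0.13 ] [ 0.635 -0.015  0.13 ] [0.685 0.005 0.13 ] [ 0.689 -0.025  0.13 ]
0.15 [ 0.727 -0.011  0.15 ] [ 0.63  -0.021  0.15 ] [ 0.678 -0.002  0.15 ] [ 0.682 -0.031  0.15 ]
0.18 [ 0.715 -0.02   0.18 ] [ 0.622 -0.03   0.18 ] [ 0.668 -0.012  0.18 ] [ 0.671 -0.04   0.18 ]
bottom (array([0.70176779, 0.00288402, 0.03284813]), np.float64(0.0009558867065309926))
box (array([0.57450829, 0.0474447 , 0.15274286]), np.float64(0.006224704218054337))
grip (array([ 0.60477062, -0.22779922,  0.22645811]), np.float64(0.0012275958071295747))
```

```bash
python3 - <<'E'
from h import *
w=[]
for i in range(1,11):
    f=i/10; a=np.radians(67.8-52*f); r=.65-.1*f
    w.append((np.array([r*np.cos(a),r*np.sin(a),.23+.06*f]),down(67.8-52*f)))
rows(w)
E
```

```text
[-0.0056, -0.0578, -0.0125] [0.09, -0.0, 0.0] dist 0.059 deg 5.2
[-0.0116, -0.1135, -0.0302] [0.181, -0.0, 0.0] dist 0.118 deg 10.4
[-0.0176, -0.1665, -0.0527] [0.272, -0.0, 0.0] dist 0.176 deg 15.6
[-0.0235, -0.2164, -0.0796] [0.363, -0.0, 0.0] dist 0.232 deg 20.8
[-0.0295, -0.2628, -0.1106] [0.453, -0.0, 0.0] dist 0.287 deg 26.0
[-0.0355, -0.3054, -0.1452] [0.544, -0.0, 0.0] dist 0.34 deg 31.2
[-0.0415, -0.344, -0.183] [0.635, -0.0, 0.0] dist 0.392 deg 36.4
[-0.0475, -0.3783, -0.2236] [0.726, -0.0, 0.0] dist 0.442 deg 41.6
[-0.0535, -0.4081, -0.2664] [0.816, -0.0, 0.0] dist 0.49 deg 46.8
[-0.0595, -0.4333, -0.3112] [0.907, -0.0, 0.0] dist 0.537 deg 52.0
```

Emit:
drive_tool:
  offset:
    - [-0.006, -0.058, -0.0125]
    - [-0.012, -0.1135, -0.03]
    - [-0.018, -0.1665, -0.053]
    - [-0.024, -0.216, -0.08]
    - [-0.03, -0.263, -0.111]
    - [-0.036, -0.305, -0.145]
    - [-0.042, -0.344, -0.183]
    - [-0.048, -0.378, -0.224]
    - [-0.054, -0.408, -0.266]
    - [-0.06, -0.433, -0.311]
  angular:
    - [0.09, 0, 0]
    - [0.18, 0, 0]
    - [0.27, 0, 0]
    - [0.36, 0, 0]
    - [0.45, 0, 0]
    - [0.54, 0, 0]
    - [0.635, 0, 0]
    - [0.725, 0, 0]
    - [0.815, 0, 0]
    - [0.907, 0, 0]
  fingers: -1

```text
time_s: 1.65
tool_pos: [0.5295, 0.1482, 0.2908]
tool_rot: [-22.7, 90.0, -7.0]
force: [0.7, -0.1, -1.1]
grip_width: 0.0868
```

```bash
python3 - <<'E'
from h import *
w=[]
for i in range(1,11):
    f=i/10; a=np.radians(15.6-52.7*f); r=.55+.0197*f
    w.append((np.array([r*np.cos(a),r*np.sin(a),.29-.17*max(0,(f-.5)*2)]),down(15.6-30.5*f)))
rows(w)
E
```

```text
[0.0008, -0.0511, -0.0002] [0.054, 0.0, 0.0] dist 0.051 deg 3.1
[0.0008, -0.1017, -0.0053] [0.107, 0.001, 0.0] dist 0.102 deg 6.1
[0.0008, -0.1518, -0.015] [0.16, 0.001, 0.0] dist 0.153 deg 9.2
[0.0008, -0.201, -0.0294] [0.213, 0.001, 0.0] dist 0.203 deg 12.2
[0.0008, -0.2489, -0.0482] [0.267, 0.001, 0.0] dist 0.254 deg 15.3
[0.0348, -0.2949, -0.0715] [0.32, 0.001, 0.0] dist 0.305 deg 18.3
[0.0688, -0.3388, -0.0991] [0.373, 0.001, 0.0] dist 0.36 deg 21.4
[0.1028, -0.3801, -0.1306] [0.426, 0.001, 0.0] dist 0.415 deg 24.4
[0.1368, -0.4184, -0.166] [0.479, 0.001, 0.0] dist 0.47 deg 27.5
[0.1708, -0.4535, -0.2049] [0.533, 0.001, 0.0] dist 0.526 deg 30.5
```

Emit:
drive_tool:
  offset:
    - [0.001, -0.051, 0]
    - [0.001, -0.102, -0.005]
    - [0.001, -0.152, -0.015]
    - [0.001, -0.201, -0.029]
    - [0.001, -0.249, -0.048]
    - [0.035, -0.295, -0.0715]
    - [0.069, -0.339, -0.099]
    - [0.103, -0.38, -0.131]
    - [0.137, -0.418, -0.166]
    - [0.171, -0.4535, -0.205]
  angular:
    - [0.054, 0, 0]
    - [0.107, 0, 0]
    - [0.16, 0, 0]
    - [0.213, 0, 0]
    - [0.267, 0, 0]
    - [0.32, 0, 0]
    - [0.373, 0, 0]
    - [0.426, 0, 0]
    - [0.48, 0, 0]
    - [0.533, 0, 0]

```text
time_s: 2.9
tool_pos: [0.454, -0.3448, 0.1192]
tool_rot: [-2.6, 89.9, -17.6]
force: [1.1, 0.4, 0.3]
grip_width: 0.087
```

```bash
python3 - <<'E'
from h import *
o,p,r=pose(); print(p,o["tool_rot"])
c=r.as_matrix()[:,2]; print(np.degrees(np.arctan2(c[1],c[0])))
rows([((.4544,-.3436,z),down(-14.9)) for z in(.06,.014)])
E
```

```text
[ 0.45396734 -0.34483209  0.11923264] [ -2.62964414  89.89815837 -17.60704864]
-14.977400344002588
[0.0592, 0.0013, -0.0] [-0.001, 0.002, 0.0] dist 0.059 deg 0.1
[0.1052, 0.0013, -0.0001] [-0.001, 0.002, 0.0] dist 0.105 deg 0.1
```

Emit:
drive_tool:
  offset:
    - [0.04, 0.001, 0]
    - [0.08, 0.001, 0]
    - [0.105, 0.001, 0]
    - [0.105, 0.001, 0]
  angular:
    - [0, 0, 0]
    - [0, 0, 0]
    - [0, 0, 0]
    - [0, 0, 0]

```text
time_s: 3.4
tool_pos: [0.4542, -0.3437, 0.0146]
tool_rot: [67.1, 89.9, 52.1]
force: [-2.6, 2.8, 5.6]
grip_width: 0.0871
```

Emit:
drive_tool:
  offset:
    - [0, 0, 0]
    - [0, 0, 0]
    - [0, 0, 0]
    - [0, 0, 0]
    - [0, 0, 0]
    - [0, 0, 0]
  angular:
    - [0, 0, 0]
    - [0, 0, 0]
    - [0, 0, 0]
    - [0, 0, 0]
    - [0, 0, 0]
    - [0, 0, 0]
  fingers: 1
  squeeze: 40

```text
time_s: 4.15
tool_pos: [0.4541, -0.3436, 0.0145]
tool_rot: [75.0, 89.9, 60.0]
force: [-0.9, -0.4, -0.1]
grip_width: 0.0499
```

```bash
python3 - <<'E'
from h import *
A=np.array([.4542,-.3437]);B=np.array([.581,-.070])
w=[((*A,.07),down(-14.9)),((*A,.125),down(-14.9)),((*A,.18),down(-14.9)),((*A,.23),down(-14.9))]
for i in range(1,7):
    f=i/6; w.append((np.array([*(A+(B-A)*f),.23+.05*min(1,f*2.5)]),down(-14.9+23.1*f)))
rows(w)
E
```

```text
[-0.0555, 0.0, 0.0001] [-0.001, 0.0, -0.001] dist 0.055 deg 0.1
[-0.1105, 0.0001, 0.0002] [-0.001, 0.0, -0.001] dist 0.11 deg 0.1
[-0.1655, 0.0002, 0.0002] [-0.001, 0.0, -0.001] dist 0.165 deg 0.1
[-0.2155, 0.0003, 0.0002] [-0.001, 0.0, -0.001] dist 0.215 deg 0.1
[-0.2362, 0.0498, 0.0088] [-0.069, 0.0, -0.001] dist 0.242 deg 3.9
[-0.257, 0.0994, 0.0175] [-0.136, 0.0, -0.001] dist 0.276 deg 7.8
[-0.2652, 0.1489, 0.0261] [-0.203, 0.001, -0.001] dist 0.305 deg 11.6
[-0.2652, 0.1985, 0.0347] [-0.27, 0.001, -0.001] dist 0.333 deg 15.5
[-0.2651, 0.248, 0.0433] [-0.337, 0.001, -0.001] dist 0.366 deg 19.3
[-0.265, 0.2975, 0.0519] [-0.405, 0.001, -0.001] dist 0.402 deg 23.2
```

Emit:
drive_tool:
  offset:
    - [-0.05, 0, 0]
    - [-0.105, 0, 0]
    - [-0.16, 0, 0]
    - [-0.215, 0, 0]
    - [-0.24, 0.05, 0.009]
    - [-0.258, 0.0995, 0.0175]
    - [-0.265, 0.149, 0.026]
    - [-0.265, 0.1985, 0.035]
    - [-0.265, 0.248, 0.043]
    - [-0.265, 0.2975, 0.052]
  angular:
    - [0, 0, 0]
    - [0, 0, 0]
    - [0, 0, 0]
    - [0, 0, 0]
    - [-0.068, 0, 0]
    - [-0.136, 0, 0]
    - [-0.203, 0, 0]
    - [-0.27, 0, 0]
    - [-0.337, 0, 0]
    - [-0.405, 0, 0]

```text
time_s: 5.4
tool_pos: [0.5814, -0.0685, 0.28]
tool_rot: [51.6, 89.9, 59.9]
force: [0.7, -0.3, -0.2]
grip_width: 0.0495
```

```bash
python3 - <<'E'
from h import *
o,p,r=pose(); c=r.as_matrix()[:,2]; print(p,o["force"],np.degrees(np.arctan2(c[1],c[0])),o["grip_width"])
rows([((.581,-.070,.14),down(8.15))])
t,K,T=cam("top"); s,Ks,Ts=cam("side"); save("pics/t4.png",t); save("pics/s4.png",s,(180,60,420,260),3)
E
```

```text
[ 0.58139028 -0.06854791  0.27996906] [ 0.65566923 -0.29751871 -0.22965954] 8.344429002686505 0.049455109545479686
[0.14, -0.0016, -0.0008] [0.003, 0.001, -0.001] dist 0.14 deg 0.2
```

View pics/s4.png

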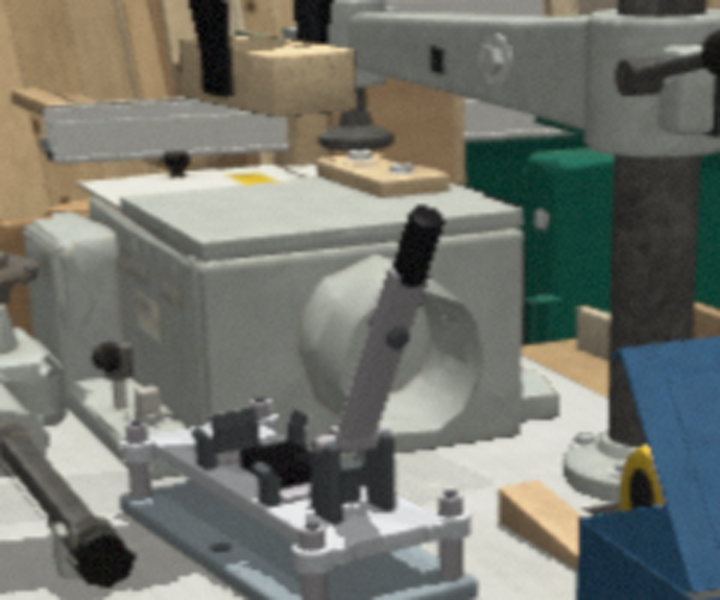

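View pics/t4.png

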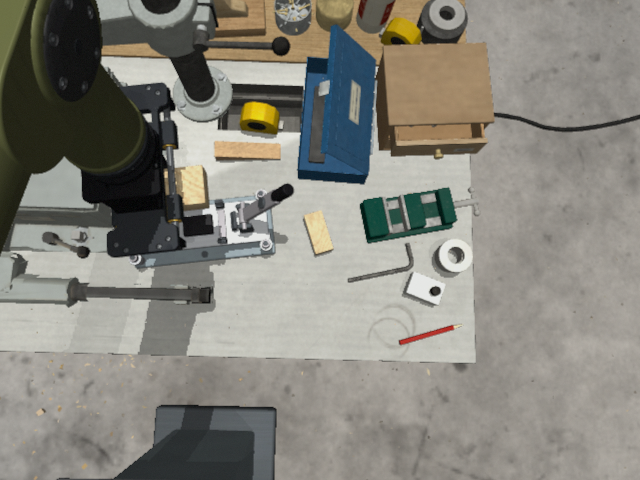

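The blank is held level above the fixture, with its free end at about (205,185) in the top view. I'll go down to just above the nest and check again.

Emit:
drive_tool:
  offset:
    - [0.045, -0.001, -0.001]
    - [0.1, -0.0015, -0.001]
    - [0.15, -0.0015, -0.001]
    - [0.165, -0.0015, -0.001]
    - [0.165, -0.0015, -0.001]
  angular:
    - [0.003, 0, 0]
    - [0.003, 0, 0]
    - [0.003, 0, 0]
    - [0.003, 0, 0]
    - [0.003, 0, 0]

```text
time_s: 6.12
tool_pos: [0.582, -0.0629, 0.1139]
tool_rot: [92.6, 89.8, 101.3]
force: [0.8, -0.5, -0.7]
grip_width: 0.0497
```

```bash
python3 - <<'E'
from h import *
o,p,r=pose(); c=r.as_matrix()[:,2]; print(p,o["force"],np.degrees(np.arctan2(c[1],c[0])),o["grip_width"])
t,K,T=cam("top"); s,Ks,Ts=cam("side"); save("pics/t5.png",t,(130,170,290,280),5); save("pics/s5.png",s,(215,150,345,250),6)
E
```

```text
[ 0.58199024 -0.06293831  0.11387697] [ 0.79966998 -0.52879095 -0.66911653] 8.69142555604785 0.04969623452615972
```

View pics/s5.png

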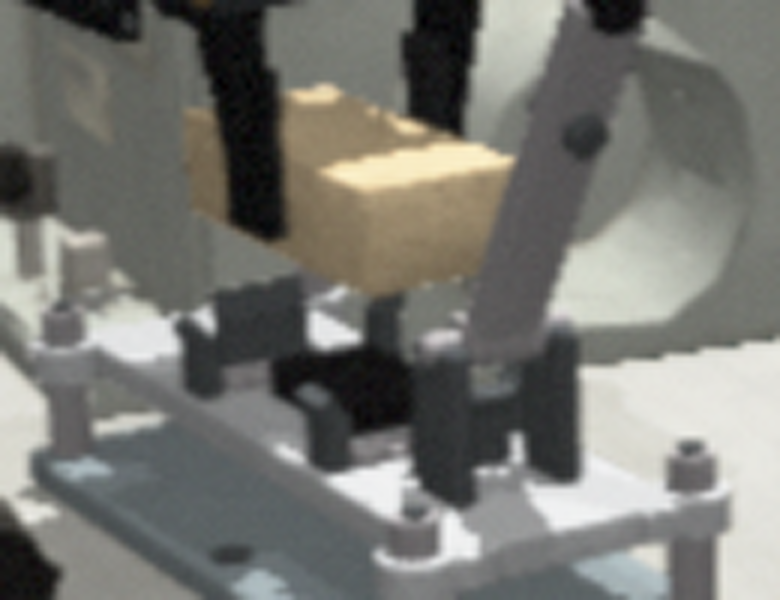

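View pics/t5.png

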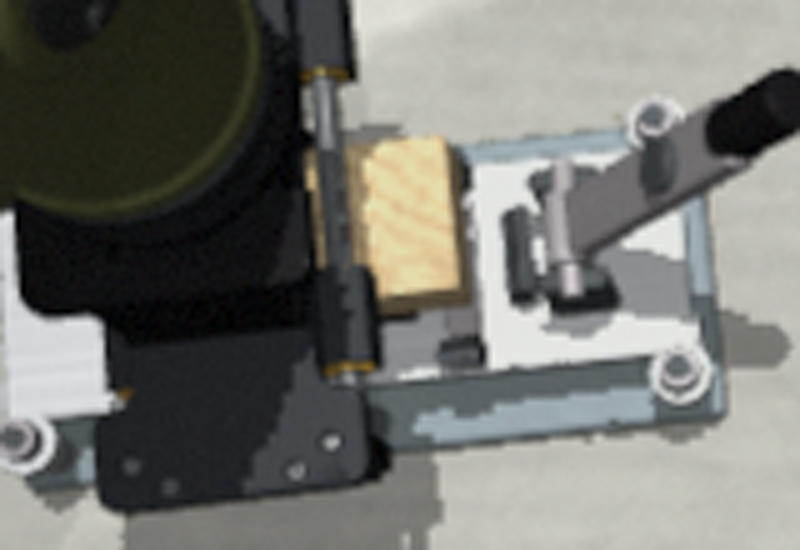

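The TCP is 7 mm off in y from the command, and the wrist sensor shows no force. I'll check the joint torques and whether the arm is touching something.

```bash
python3 - <<'E'
from h import *
o,p,r=pose(); print(o["time_s"],o["qpos"].round(1),o["joint_velocities"].round(2),o["effort"].round(2),p)
s,Ks,Ts=cam("side"); save("pics/s6.png",s,(150,0,400,190),3.1)
E
```

```text
6.225 [-22.   16.7  30.2 101.5  -9.5  64.2  20. ] [-0.08 -0.54  0.06 -0.45 -0.06 -0.02  0.14] [ -0.06 -39.06   4.59 -27.75  -0.07   0.11   0.  ] [ 0.58376791 -0.06295913  0.11609773]
```

View pics/s6.png

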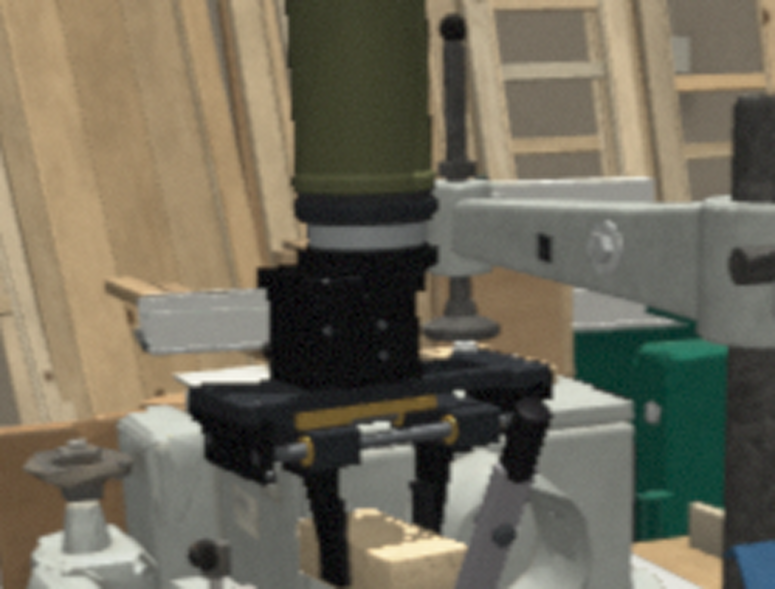

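Emit:
drive_tool:
  offset:
    - [-0.002, 0, 0]
    - [-0.003, 0, 0]
    - [-0.004, 0, 0]
  angular:
    - [0, 0, 0]
    - [0, 0, 0]
    - [0, 0, 0]

```text
time_s: 6.65
tool_pos: [0.5842, -0.0629, 0.1209]
tool_rot: [35.0, 89.6, 43.7]
force: [-0.4, -0.1, -0.6]
grip_width: 0.0498
```

```bash
python3 - <<'E'
from h import *
o,p,r=pose(); print(o["time_s"],o["qpos"].round(1),o["joint_velocities"].round(2),o["effort"].round(2),p)
rows([((.581,-.070,.12),down(8.15))])
c=np.load("cams.npz");t=(c["K"],c["T"]);s=(c["Ks"],c["Ts"])
print("press collar",tri(t,(190,20),s,(405,82)),"spindle",tri(t,(70,40),s,(347,79)))
print("box lid corner",tri(t,(107,217),s,(150+630/3.1,400/3.1)))
for z in(.15,.2,.3): print(onz(*t,(125,90),z),onz(*t,(110,217),z))
print(proj(*t,(0,0,0)))
E
```

```text
6.65 [-22.1  16.4  30.2 101.2  -9.4  64.6  19.9] [-0.11 -0.21  0.03 -0.04  0.33  0.83 -0.27] [ 4.000e-02 -4.019e+01  4.760e+00 -2.901e+01 -7.000e-02  1.000e-02
  0.000e+00] [ 0.58415652 -0.06293293  0.12093923]
[0.0009, -0.0065, -0.0042] [0.01, 0.006, -0.004] dist 0.008 deg 0.7
press collar (array([ 0.83282663, -0.08517432,  0.26921727]), np.float64(0.004916989521333957)) spindle (array([0.80099481, 0.08001132, 0.26147988]), np.float64(0.006056495422715314))
box lid corner (array([ 0.65343104, -0.01501759,  0.19121252]), np.float64(0.20359628823709533))
[0.7794344 0.0411925 0.15     ] [0.57218832 0.04478979 0.15      ]
[0.75586778 0.02203186 0.2       ] [0.56207723 0.02539559 0.2       ]
[ 0.70873455 -0.01628943  0.3       ] [ 0.54185504 -0.01339281  0.3       ]
[137.56429711 583.41073892]
```

Emit:
drive_tool:
  offset:
    - [0, -0.003, -0.002]
    - [0, -0.0065, -0.004]
    - [0, -0.0065, -0.004]
    - [0, -0.0065, -0.004]
  angular:
    - [0.005, 0.003, 0]
    - [0.01, 0.006, -0.004]
    - [0.01, 0.006, -0.004]
    - [0.01, 0.006, -0.004]

```text
time_s: 7.15
tool_pos: [0.5811, -0.0699, 0.1208]
tool_rot: [164.3, 90.0, 172.5]
force: [-0.2, 0.3, -0.4]
grip_width: 0.0495
```

```bash
python3 - <<'E'
from h import *
o,p,r=pose(); print(o["time_s"],o["qpos"].round(1),o["joint_velocities"].round(2),o["effort"].round(2),p)
rows([((.581,-.070,.12),down(8.15))])
E
```

```text
7.15 [-21.8  16.4  30.6 101.3  -9.1  64.8  19.8] [-0.03  0.03 -0.15 -0.13 -0.03  0.   -0.06] [ 1.200e-01 -3.992e+01  4.880e+00 -2.880e+01 -2.000e-02  7.000e-02
 -0.000e+00] [ 0.58114771 -0.06991411  0.12078885]
[0.0008, -0.0001, -0.0002] [-0.0, -0.0, -0.0] dist 0.001 deg 0.0
```

That corrected freely, so it was tracking lag and not contact. Now I'll measure the blank against the nest.

```bash
python3 - <<'E'
from h import *
o,p,r=pose()
t,K,T=cam("top"); s,Ks,Ts=cam("side"); save("pics/t7.png",t,(180,185,260,245),10); save("pics/s7.png",s,(225,150,325,225),8)
zt=p[2]-.0145+.032
print("top",[((proj(K,T,fx(x,-.055,zt))-[180,185])*10).round().tolist() for x in(-.025,.025)])
print("side",[((proj(Ks,Ts,fx(x,-.055,zz))-[225,150])*8).round().tolist() for x in(-.025,.025) for zz in(zt,zt-.032)])
E
```

```text
top [[446.0, 420.0], [419.0, 109.0]]
side [[397.0, 221.0], [403.0, 372.0], [607.0, 184.0], [610.0, 331.0]]
```

View pics/s7.png

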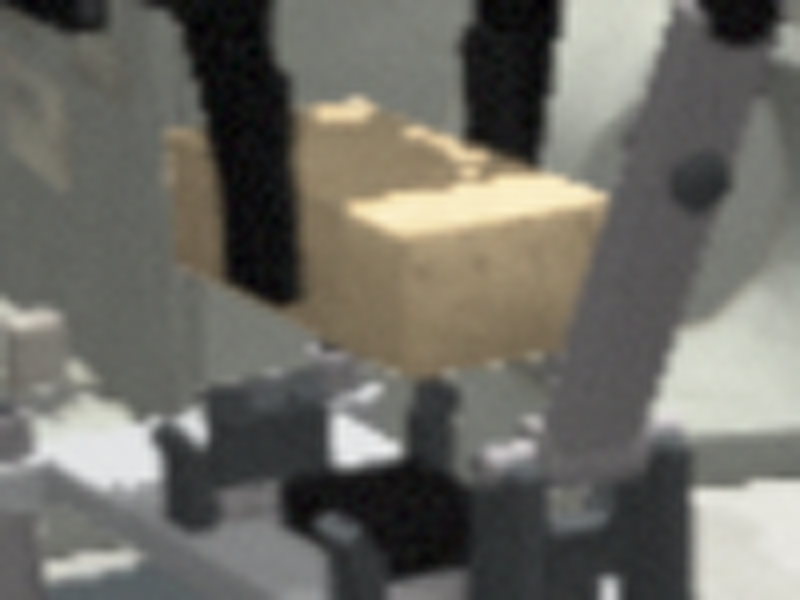

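View pics/t7.png

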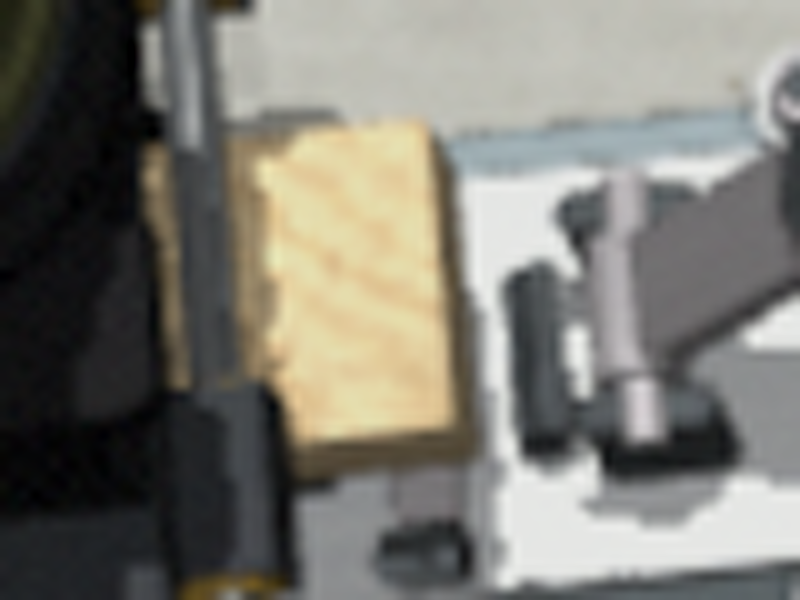

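Emit:
drive_tool:
  offset:
    - [0.01, 0.001, 0.0005]
    - [0.02, 0.001, 0.0005]
    - [0.028, 0.001, 0.0005]
    - [0.028, 0.001, 0.0005]
  angular:
    - [0, 0, 0]
    - [0, 0, 0]
    - [0, 0, 0]
    - [0, 0, 0]

```text
time_s: 7.75
tool_pos: [0.5807, -0.0687, 0.0916]
tool_rot: [174.7, 89.9, -177.1]
force: [-0.2, 0.8, -1.4]
grip_width: 0.0496
```

```bash
python3 - <<'E'
from h import *
o,p,r=pose(); print(p,o["force"],o["tool_rot"])
t,K,T=cam("top"); s,Ks,Ts=cam("side"); save("pics/t8.png",t,(180,185,260,245),10); save("pics/s8.png",s,(225,160,325,235),8)
zt=p[2]-.0145+.032
for H in(.054+.018,):
  for nm,x,y in[("endL",-.015,-.057),("endR",.015,-.057),("ck-",-.027,-.04),("ck+",.027,-.04),("+end-",-.015,.057),("ck-+",-.027,.04)]:
    print(nm,((proj(K,T,fx(x,y,H))-[180,185])*10).round().tolist(),((proj(Ks,Ts,fx(x,y,H))-[225,160])*8).round().tolist())
for x,y in[(-.025,-.055),(.025,-.055),(-.025,.055)]:
    q=fx(x,y,0)+[p[0]-FC[0],p[1]-FC[1],0]
    print("blank",[((proj(K,T,q+[0,0,z])-[180,185])*10).round().tolist() for z in(zt,zt-.032)],[((proj(Ks,Ts,q+[0,0,z])-[225,160])*8).round().tolist() for z in(zt,zt-.032)])
E
```

```text
[ 0.58073617 -0.06873523  0.09163009] [-0.19304509  0.83605963 -1.44506749] [ 174.74832108   89.85565346 -177.1054904 ]
endL [512.0, 436.0] [456.0, 443.0]
endR [497.0, 263.0] [579.0, 416.0]
ck- [417.0, 517.0] [367.0, 432.0]
ck+ [390.0, 205.0] [586.0, 386.0]
+end- [-170.0, 510.0] [209.0, 311.0]
ck-+ [-63.0, 569.0] [195.0, 339.0]
blank [[464.0, 459.0], [493.0, 494.0]] [[397.0, 277.0], [404.0, 425.0]]
blank [[438.0, 157.0], [467.0, 203.0]] [[605.0, 237.0], [608.0, 381.0]]
blank [[-225.0, 533.0], [-171.0, 566.0]] [[159.0, 161.0], [168.0, 298.0]]
```

View pics/s8.png

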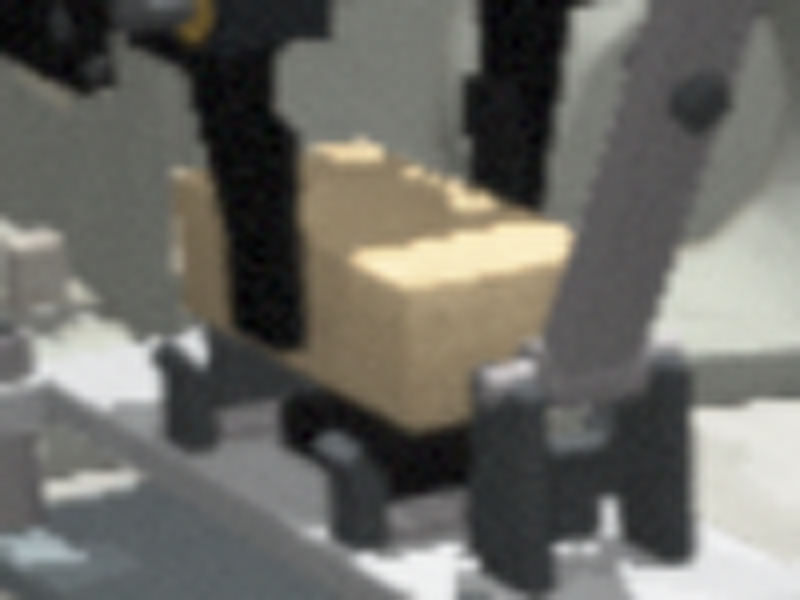

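View pics/t8.png

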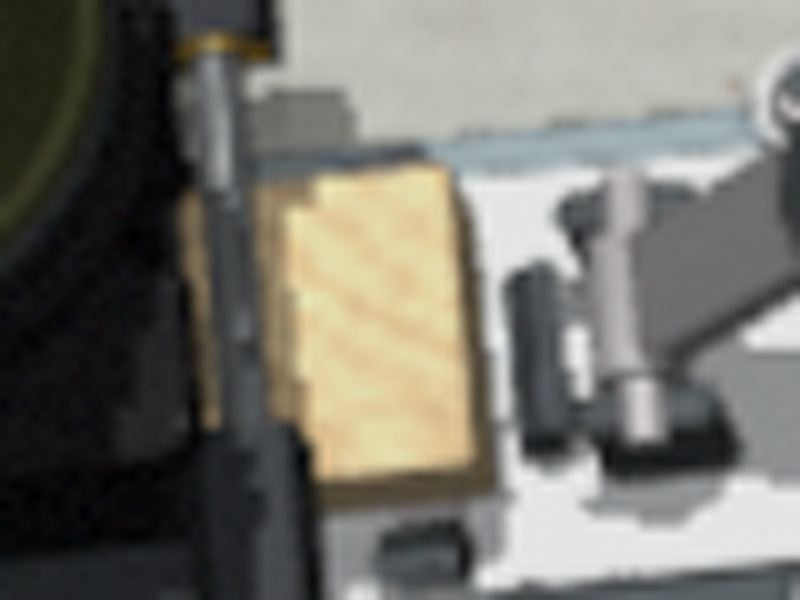

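The blank's end edge in the top view, (474,465) to (450,165), shows it about 1.5 mm toward -y of the TCP. That puts it over the nest middle, so I'll lower it into the flare.

Emit:
drive_tool:
  offset:
    - [0.002, 0, 0.0003]
    - [0.004, 0, 0.0003]
    - [0.006, 0, 0.0003]
    - [0.008, 0, 0.0003]
    - [0.01, 0, 0.0003]
    - [0.01, 0, 0.0003]
  angular:
    - [0, 0, 0]
    - [0, 0, 0]
    - [0, 0, 0]
    - [0, 0, 0]
    - [0, 0, 0]
    - [0, 0, 0]

```text
time_s: 8.6
tool_pos: [0.5817, -0.0688, 0.0825]
tool_rot: [178.2, 89.9, -173.6]
force: [-0.6, 0.4, -0.7]
grip_width: 0.0497
```

Emit:
drive_tool:
  offset:
    - [0.0015, 0, 0]
    - [0.003, 0, 0]
    - [0.0045, 0, 0]
    - [0.0045, 0, 0]
  angular:
    - [0, 0, 0]
    - [0, 0, 0]
    - [0, 0, 0]
    - [0, 0, 0]

```text
time_s: 9.1
tool_pos: [0.5816, -0.0688, 0.0778]
tool_rot: [175.7, 89.9, -176.2]
force: [0.1, 0.7, -0.4]
grip_width: 0.0496
```

Emit:
drive_tool:
  offset:
    - [0.001, 0, 0]
    - [0.002, 0, 0]
    - [0.003, 0, 0]
    - [0.003, 0, 0]
  angular:
    - [0, 0, 0]
    - [0, 0, 0]
    - [0, 0, 0]
    - [0, 0, 0]

```text
time_s: 9.6
tool_pos: [0.5818, -0.0689, 0.0751]
tool_rot: [177.8, 90.0, -174.0]
force: [-1.9, 0.2, 4.3]
grip_width: 0.0492
```

Emit:
drive_tool:
  offset:
    - [0.001, 0, 0]
    - [0.002, 0, 0]
    - [0.003, 0, 0]
    - [0.003, 0, 0]
  angular:
    - [0, 0, 0]
    - [0, 0, 0]
    - [0, 0, 0]
    - [0, 0, 0]

```text
time_s: 10.1
tool_pos: [0.5817, -0.0688, 0.0719]
tool_rot: [-179.3, 89.9, -171.2]
force: [-2.1, 0.1, 4.2]
grip_width: 0.05
```

Emit:
drive_tool:
  offset:
    - [0.001, 0, 0]
    - [0.002, 0, 0]
    - [0.003, 0, 0]
    - [0.003, 0, 0]
  angular:
    - [0, 0, 0]
    - [0, 0, 0]
    - [0, 0, 0]
    - [0, 0, 0]

```text
time_s: 10.6
tool_pos: [0.5817, -0.0688, 0.0688]
tool_rot: [-175.1, 89.9, -166.9]
force: [-1.6, 0.4, 3.6]
grip_width: 0.0495
```

Emit:
drive_tool:
  offset:
    - [0.0005, 0, 0]
    - [0.001, 0, 0]
    - [0.0015, 0, 0]
    - [0.0015, 0, 0]
  angular:
    - [0, 0, 0]
    - [0, 0, 0]
    - [0, 0, 0]
    - [0, 0, 0]

```text
time_s: 11.1
tool_pos: [0.5818, -0.0688, 0.0683]
tool_rot: [150.2, 90.0, 158.4]
force: [-4.8, 0.2, 11.3]
grip_width: 0.0496
```

Emit:
drive_tool:
  offset:
    - [0.001, 0, 0]
    - [0.0015, 0, 0]
    - [0.002, 0, 0]
    - [0.002, 0, 0]
  angular:
    - [0, 0, 0]
    - [0, 0, 0]
    - [0, 0, 0]
    - [0, 0, 0]

```text
time_s: 11.6
tool_pos: [0.5818, -0.0689, 0.0681]
tool_rot: [116.2, 89.9, 124.4]
force: [-6.3, 0.7, 16.3]
grip_width: 0.0498
```

```bash
python3 - <<'E'
from h import *
o,p,r=pose(); print(p,o["force"],o["wrist_torque"],r.as_matrix()[:,0].round(4))
t,K,T=cam("top"); s,Ks,Ts=cam("side"); save("pics/t9.png",t,(180,185,260,245),10); save("pics/s9.png",s,(225,160,325,235),8)
E
```

```text
[ 0.58178411 -0.06885731  0.06814665] [-6.32654741  0.70520596 16.29734975] [0.15951559 1.39532209 0.00236563] [-9.0e-04  1.3e-03 -1.0e+00]
```

View pics/s9.png

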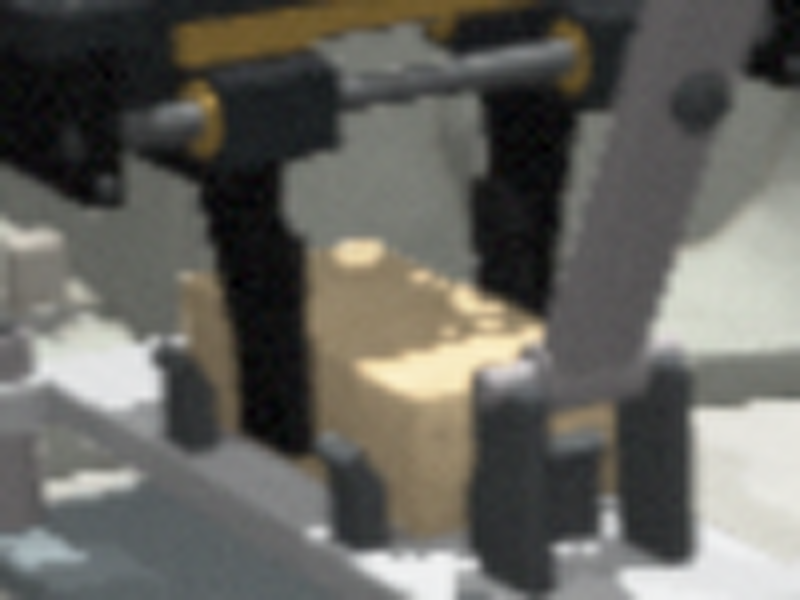

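View pics/t9.png

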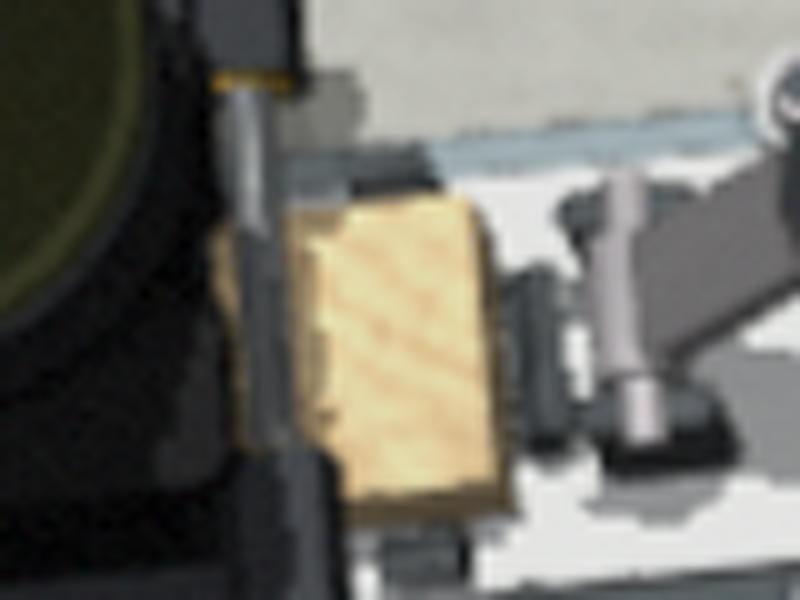

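The blank stopped solidly under 16 N, with its top at about (430,380) in the side view and inside the cheeks. I'll let go and confirm with closed fingertips pressing on the top centre.

Emit:
drive_tool:
  offset:
    - [-0.001, 0, 0]
    - [-0.001, 0, 0]
    - [-0.001, 0, 0]
    - [-0.001, 0, 0]
  angular:
    - [0, 0, 0]
    - [0, 0, 0]
    - [0, 0, 0]
    - [0, 0, 0]
  fingers: -0.5

```text
time_s: 12.2
tool_pos: [0.5816, -0.0688, 0.0687]
tool_rot: [134.9, 89.9, 143.1]
force: [-0.9, -0.5, 0.5]
grip_width: 0.0648
```

Emit:
drive_tool:
  offset:
    - [-0.01, 0, 0]
    - [-0.025, 0, 0]
    - [-0.04, 0, 0]
    - [-0.055, 0, 0]
    - [-0.055, 0, 0]
  angular:
    - [0, 0, 0]
    - [0, 0, 0]
    - [0, 0, 0]
    - [0, 0, 0]
    - [0, 0, 0]

```text
time_s: 12.82
tool_pos: [0.5829, -0.069, 0.1257]
tool_rot: [25.3, 89.9, 33.4]
force: [-0.1, -0.1, 0.4]
grip_width: 0.0656
```

Emit:
drive_tool:
  offset:
    - [0, 0, 0]
    - [0, 0, 0]
    - [0, 0, 0]
    - [0, 0, 0]
    - [0, 0, 0]
  angular:
    - [0, 0, 0]
    - [0, 0, 0]
    - [0, 0, 0]
    - [0, 0, 0]
    - [0, 0, 0]
  fingers: 1
  squeeze: 10

```text
time_s: 13.45
tool_pos: [0.5828, -0.069, 0.1255]
tool_rot: [29.3, 89.9, 37.4]
force: [-0.3, 0.5, -0.2]
grip_width: 0.0232
```

```bash
python3 - <<'E'
from h import *
o,p,r=pose(); print(p,o["force"],o["grip_width"])
rows([((.581,-.070,.1),down(8.15))])
t,K,T=cam("top"); s,Ks,Ts=cam("side"); save("pics/t10.png",t,(180,185,260,245),10); save("pics/s10.png",s,(225,160,325,235),8)
E
```

```text
[ 0.58278564 -0.06901623  0.12547627] [-0.30392962  0.45411395 -0.20357028] 0.023185789093931472
[0.0255, -0.0007, -0.002] [-0.0, 0.002, -0.001] dist 0.026 deg 0.1
```

View pics/s10.png

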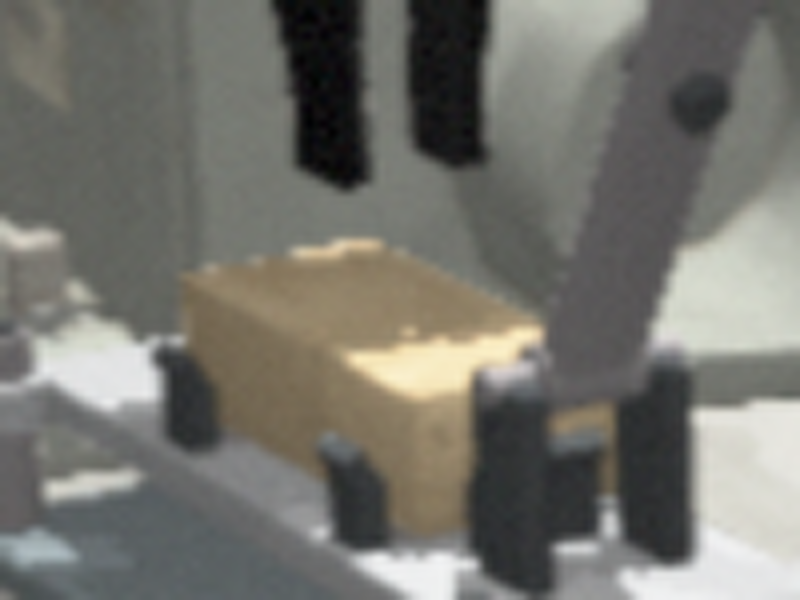

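Emit:
drive_tool:
  offset:
    - [0.01, -0.0005, -0.001]
    - [0.02, -0.0005, -0.002]
    - [0.026, -0.0005, -0.002]
    - [0.0275, -0.0005, -0.002]
    - [0.0275, -0.0005, -0.002]
  angular:
    - [0, 0, 0]
    - [0, 0, 0]
    - [0, 0, 0]
    - [0, 0, 0]
    - [0, 0, 0]

```text
time_s: 14.18
tool_pos: [0.5811, -0.0698, 0.0981]
tool_rot: [25.6, 89.9, 33.8]
force: [-0.2, 0.1, -0.5]
grip_width: 0.0006
```

Emit:
drive_tool:
  offset:
    - [0.001, 0, 0]
    - [0.002, 0, 0]
    - [0.003, 0, 0]
    - [0.004, 0, 0]
    - [0.005, 0, 0]
    - [0.005, 0, 0]
  angular:
    - [0, 0, 0]
    - [0, 0, 0]
    - [0, 0, 0]
    - [0, 0, 0]
    - [0, 0, 0]
    - [0, 0, 0]

```text
time_s: 14.92
tool_pos: [0.5811, -0.0697, 0.0934]
tool_rot: [29.4, 89.9, 37.5]
force: [-0.8, 0.9, 3.7]
grip_width: 0.0007
```

Emit:
drive_tool:
  offset:
    - [0.001, 0, 0]
    - [0.0015, 0, 0]
    - [0.002, 0, 0]
    - [0.002, 0, 0]
  angular:
    - [0, 0, 0]
    - [0, 0, 0]
    - [0, 0, 0]
    - [0, 0, 0]

```text
time_s: 15.42
tool_pos: [0.5812, -0.0698, 0.0931]
tool_rot: [39.2, 89.8, 47.4]
force: [-4.5, 0.5, 11.2]
grip_width: 0.0005
```

Emit:
drive_tool:
  offset:
    - [0.0015, 0, 0]
    - [0.002, 0, 0]
    - [0.0025, 0, 0]
    - [0.0025, 0, 0]
  angular:
    - [0, 0, 0]
    - [0, 0, 0]
    - [0, 0, 0]
    - [0, 0, 0]

```text
time_s: 15.92
tool_pos: [0.5812, -0.0698, 0.093]
tool_rot: [50.0, 89.8, 58.1]
force: [-7.2, 1.4, 16.8]
grip_width: 0.0005
```

```bash
python3 - <<'E'
from h import *
c=np.load("cams.npz");t=(c["K"],c["T"]);s=(c["Ks"],c["Ts"])
for x,y in[(-.025,-.055),(-.025,.055),(.025,.055),(.025,-.055)]:
    print([((proj(*s,fx(x,y,z))-[225,160])*8).round().tolist() for z in(.085,.088)])
a,b,d=[onz(*s,(225+p[0]/8,160+p[1]/8),.085) for p in((412,400),(183,276),(382,243))]
print(a.round(4),b.round(4),d.round(4),np.linalg.norm(a-b),np.linalg.norm(b-d),np.degrees(np.arctan2(-(b-a)[0],(b-a)[1])))
E
```

```text
[[407.0, 390.0], [407.0, 376.0]]
[[170.0, 266.0], [169.0, 253.0]]
[[365.0, 229.0], [364.0, 217.0]]
[[613.0, 347.0], [613.0, 334.0]]
[ 0.563  -0.1347  0.085 ] [ 0.5489 -0.0282  0.085 ] [ 0.5979 -0.0244  0.085 ] 0.10742522962278102 0.04916127490461956 7.540499320841632
```

```bash
python3 - <<'E'
from h import *
c=np.load("cams.npz");t=(c["K"],c["T"]);s=(c["Ks"],c["Ts"])
print("lid",tri(t,(337,27),s,(390,182)),tri(t,(375,58),s,(520,166)),tri(t,(362,182),s,(400,265)))
g=fx(0,-.1502,.2107); print(g)
a=fx(0,-.07,.0)
rows([((.581,-.07,.12),down(8.15)),((.581,-.07,.17),down(8.15)),((.581,-.07,.22),down(8.15)),((.581,-.07,.27),down(8.15)),((.583,-.07,.3),down(8.15)),((fx(0,-.04,.31)),down(8.15)),((fx(0,-.09,.31)),down(8.15)),((fx(0,-.14,.31)),down(8.15)),((fx(0,-.1502,.31)),down(8.15))])
E
```

```text
lid (array([ 0.78608381, -0.26326131,  0.18255428]), np.float64(0.17274222659473915)) (array([ 0.84899956, -0.36130489,  0.17128008]), np.float64(0.02100782672015718)) (array([ 0.66891183, -0.34991689,  0.04974561]), np.float64(0.001678014055582167))
[ 0.60274502 -0.21877559  0.2107    ]
[-0.027, -0.0001, -0.0002] [-0.0, 0.003, -0.003] dist 0.027 deg 0.2
[-0.077, 0.0001, -0.0] [-0.0, 0.003, -0.003] dist 0.077 deg 0.2
[-0.127, 0.0002, 0.0001] [-0.0, 0.003, -0.003] dist 0.127 deg 0.2
[-0.177, 0.0004, 0.0002] [-0.0, 0.003, -0.003] dist 0.177 deg 0.2
[-0.207, 0.0002, 0.0023] [-0.0, 0.003, -0.003] dist 0.207 deg 0.2
[-0.2171, -0.0396, 0.0008] [-0.0, 0.003, -0.003] dist 0.221 deg 0.2
[-0.2173, -0.0896, 0.0008] [-0.0, 0.003, -0.003] dist 0.235 deg 0.2
[-0.2175, -0.1396, 0.0008] [-0.0, 0.003, -0.003] dist 0.258 deg 0.2
[-0.2175, -0.1498, 0.0009] [-0.0, 0.003, -0.003] dist 0.264 deg 0.2
```

The blank is seated: its top is at 85 mm and it moved 0.1 mm under 17 N. That agrees with the hinge line at about 93 mm. Now the strap.

Emit:
drive_tool:
  offset:
    - [-0.02, 0, 0]
    - [-0.065, 0, 0]
    - [-0.115, 0, 0]
    - [-0.165, 0, 0]
    - [-0.2, 0, 0.001]
    - [-0.217, -0.03, 0.001]
    - [-0.217, -0.08, 0.001]
    - [-0.217, -0.13, 0.001]
    - [-0.217, -0.15, 0.001]
    - [-0.217, -0.15, 0.001]
  angular:
    - [0, 0, 0]
    - [0, 0, 0]
    - [0, 0, 0]
    - [0, 0, 0]
    - [0, 0, 0]
    - [0, 0, 0]
    - [0, 0, 0]
    - [0, 0, 0]
    - [0, 0, 0]
    - [0, 0, 0]
  fingers: -0.15

```text
time_s: 17.18
tool_pos: [0.6025, -0.2202, 0.3089]
tool_rot: [60.7, 89.8, 68.7]
force: [-0.0, 0.7, -0.1]
grip_width: 0.0504
```

```bash
python3 - <<'E'
from h import *
o,p,r=pose(); print(p,o["force"],o["grip_width"],o["qpos"].round(0))
rows([(fx(0,-.1502,.25),down(8.15)),(fx(0,-.1502,.211),down(8.15))])
t,K,T=cam("top"); s,Ks,Ts=cam("side"); save("pics/t11.png",t,(150,130,330,265),4.4); save("pics/s11.png",s,(215,60,375,240),3.3)
E
```

```text
[ 0.60254794 -0.22019936  0.3089262 ] [-0.03693098  0.71036105 -0.07240956] 0.05038269385585664 [-10.  18.  37.  78. -11.  87.  34.]
[0.0589, 0.0012, 0.0003] [-0.003, 0.002, -0.003] dist 0.059 deg 0.3
[0.0979, 0.0011, 0.0002] [-0.003, 0.002, -0.003] dist 0.098 deg 0.3
```

View pics/s11.png

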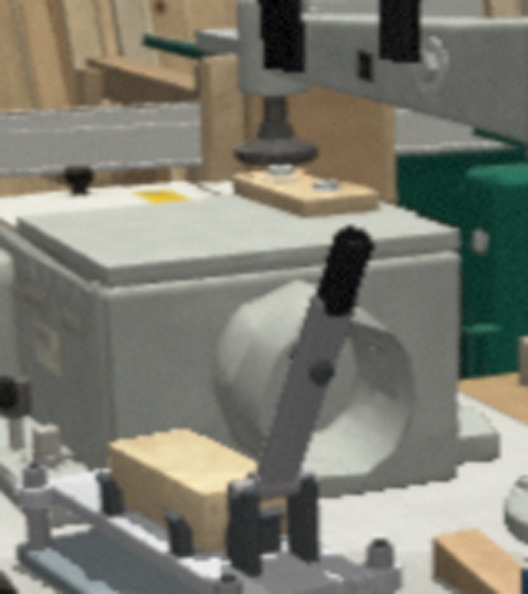

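View pics/t11.png

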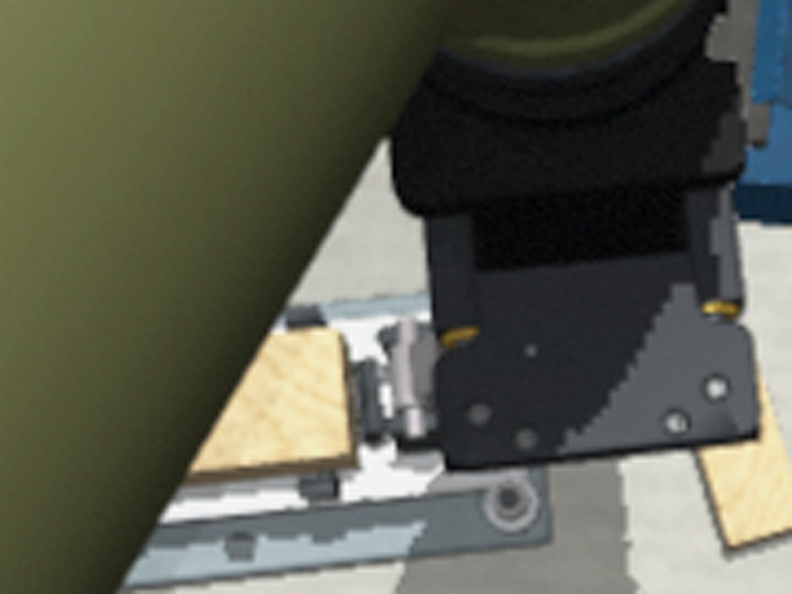

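The jaws are above the grip and straddle it; in the side view the fingers are at (283,40) and (400,30) and the grip is at (345,270). I'll lower and close lightly.

Emit:
drive_tool:
  offset:
    - [0.04, 0.001, 0]
    - [0.08, 0.001, 0]
    - [0.098, 0.001, 0]
    - [0.098, 0.001, 0]
  angular:
    - [0, 0, 0]
    - [0, 0, 0]
    - [0, 0, 0]
    - [0, 0, 0]

```text
time_s: 17.77
tool_pos: [0.6033, -0.2136, 0.2104]
tool_rot: [81.0, 89.6, 89.3]
force: [0.7, 0.3, 0.6]
grip_width: 0.0503
```

Emit:
drive_tool:
  offset:
    - [0, 0, 0]
    - [0, 0, 0]
    - [0, 0, 0]
    - [0, 0, 0]
    - [0, 0, 0]
  angular:
    - [0, 0, 0]
    - [0, 0, 0]
    - [0, 0, 0]
    - [0, 0, 0]
    - [0, 0, 0]
  fingers: 1
  squeeze: 10

```text
time_s: 18.4
tool_pos: [0.6023, -0.2144, 0.2107]
tool_rot: [96.2, 89.7, 104.5]
force: [-5.0, 0.0, 3.4]
grip_width: 0.0185
```

```bash
python3 - <<'E'
from h import *
o,p,r=pose(); print(p,o["force"],o["grip_width"])
c,s=np.cos(FY),np.sin(FY); d=p[:2]-FC; fy=-s*d[0]+c*d[1]; f_x=c*d[0]+s*d[1]
v=np.array([fy+.082,p[2]-.093]); th=np.degrees(np.arctan2(v[1],v[0])); rr=np.hypot(*v); print("fx",f_x,"theta",th,"r",rr)
w=[(fx(f_x,-.082+rr*np.cos(np.radians(a)),.093+rr*np.sin(np.radians(a))),down(8.15)) for a in np.linspace(th,60,11)[1:]]
rows(w)
E
```

```text
[ 0.60226865 -0.21444865  0.21067288] [-4.95809824  0.00535136  3.41073422] 0.018473089319310357
fx 0.00014336616923554812 theta 118.48424794065981 r 0.13387918785104796
[-0.0058, 0.0124, 0.0] [0.003, -0.001, -0.006] dist 0.014 deg 0.4
[-0.0104, 0.0252, 0.0] [0.003, -0.001, -0.006] dist 0.027 deg 0.4
[-0.0135, 0.0385, 0.0001] [0.003, -0.001, -0.006] dist 0.041 deg 0.4
[-0.0154, 0.0521, 0.0001] [0.003, -0.001, -0.006] dist 0.054 deg 0.4
[-0.0158, 0.0657, 0.0001] [0.003, -0.001, -0.006] dist 0.068 deg 0.4
[-0.0149, 0.0793, 0.0002] [0.003, -0.001, -0.006] dist 0.081 deg 0.4
[-0.0125, 0.0928, 0.0002] [0.003, -0.001, -0.006] dist 0.094 deg 0.4
[-0.0088, 0.1059, 0.0002] [0.003, -0.001, -0.006] dist 0.106 deg 0.4
[-0.0038, 0.1187, 0.0003] [0.003, -0.001, -0.006] dist 0.119 deg 0.4
[0.0025, 0.1308, 0.0003] [0.003, -0.001, -0.006] dist 0.131 deg 0.4
```

Emit:
drive_tool:
  offset:
    - [-0.006, 0.0125, 0]
    - [-0.0105, 0.025, 0]
    - [-0.0135, 0.0385, 0]
    - [-0.0155, 0.052, 0]
    - [-0.016, 0.0655, 0]
    - [-0.015, 0.079, 0]
    - [-0.0125, 0.093, 0]
    - [-0.009, 0.106, 0]
    - [-0.004, 0.1185, 0]
    - [0.0025, 0.131, 0]
  angular:
    - [0, 0, 0]
    - [0, 0, 0]
    - [0, 0, 0]
    - [0, 0, 0]
    - [0, 0, 0]
    - [0, 0, 0]
    - [0, 0, 0]
    - [0, 0, 0]
    - [0, 0, 0]
    - [0, 0, 0]

```text
time_s: 19.65
tool_pos: [0.5835, -0.0803, 0.2109]
tool_rot: [84.2, 89.4, 92.7]
force: [-2.5, 3.4, 10.2]
grip_width: 0.0181
```

```bash
python3 - <<'E'
from h import *
o,p,r=pose(); print(p,o["force"],o["grip_width"])
t,K,T=cam("top"); s,Ks,Ts=cam("side"); save("pics/t12.png",t,(120,130,300,265),4.4); save("pics/s12.png",s,(195,60,355,240),3.3)
c,s=np.cos(FY),np.sin(FY); d=p[:2]-FC; fy=-s*d[0]+c*d[1]; f_x=c*d[0]+s*d[1]
v=np.array([fy+.082,p[2]-.093]); th=np.degrees(np.arctan2(v[1],v[0])); rr=np.hypot(*v); print("fx",f_x,"theta",th,"r",rr)
w=[(fx(f_x,-.082+.134*np.cos(np.radians(a)),.093+.134*np.sin(np.radians(a))),down(8.15)) for a in np.linspace(th,18,8)[1:]]
rows(w)
E
```

```text
[ 0.58346681 -0.08033671  0.21089696] [-2.49556158  3.36013493 10.19418867] 0.018134546787931475
fx 0.0005910876533298944 theta 58.73869186180555 r 0.13792191280384855
[0.0098, 0.0065, 0.0001] [0.008, -0.001, -0.013] dist 0.012 deg 0.9
[0.0187, 0.0168, 0.0002] [0.008, -0.001, -0.013] dist 0.025 deg 0.9
[0.0285, 0.0262, 0.0003] [0.008, -0.001, -0.013] dist 0.039 deg 0.9
[0.0393, 0.0345, 0.0004] [0.008, -0.001, -0.013] dist 0.052 deg 0.9
[0.0509, 0.0416, 0.0004] [0.008, -0.001, -0.013] dist 0.066 deg 0.9
[0.0631, 0.0476, 0.0005] [0.008, -0.001, -0.013] dist 0.079 deg 0.9
[0.0759, 0.0523, 0.0005] [0.008, -0.001, -0.013] dist 0.092 deg 0.9
```

View pics/s12.png

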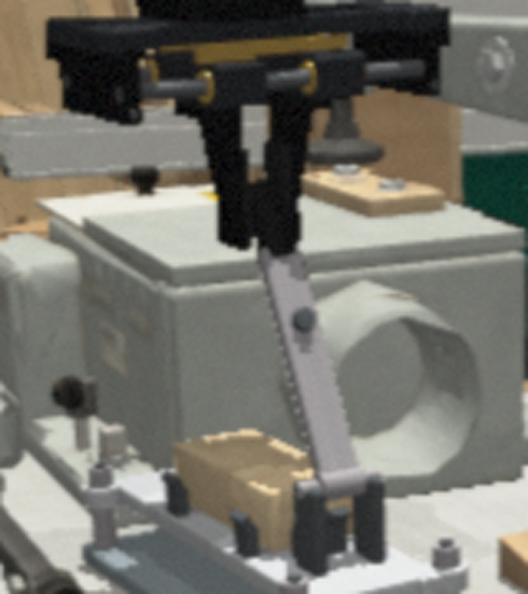

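The strap is past upright and held in the jaws at (265,215), with the blank undisturbed. I'll keep following the arc.

Emit:
drive_tool:
  offset:
    - [0.008, 0.007, 0]
    - [0.018, 0.0165, 0]
    - [0.028, 0.026, 0]
    - [0.039, 0.034, 0]
    - [0.051, 0.0415, 0]
    - [0.063, 0.0475, 0]
    - [0.076, 0.052, 0]
    - [0.076, 0.052, 0]
  angular:
    - [0, 0, 0]
    - [0, 0, 0]
    - [0, 0, 0]
    - [0, 0, 0]
    - [0, 0, 0]
    - [0, 0, 0]
    - [0, 0, 0]
    - [0, 0, 0]

```text
time_s: 20.75
tool_pos: [0.5743, -0.0157, 0.1333]
tool_rot: [92.4, 88.7, 101.4]
force: [-0.2, 9.3, 0.1]
grip_width: 0.0181
```

```bash
python3 - <<'E'
from h import *
o,p,r=pose(); print(p,o["force"],o["grip_width"])
t,K,T=cam("top"); s,Ks,Ts=cam("side"); save("pics/s13.png",s,(195,90,355,240),4)
c,s=np.cos(FY),np.sin(FY); d=p[:2]-FC; fy=-s*d[0]+c*d[1]; f_x=c*d[0]+s*d[1]
v=np.array([fy+.082,p[2]-.093]); th=np.degrees(np.arctan2(v[1],v[0])); rr=np.hypot(*v); print("fx",f_x,"theta",th,"r",rr)
E
```

```text
[ 0.57432554 -0.01569183  0.1333392 ] [-0.15975233  9.28302155  0.05660469] 0.01809585851253799
fx 0.0007293213068018806 theta 16.4226200392956 r 0.142682417507626
```

View pics/s13.png

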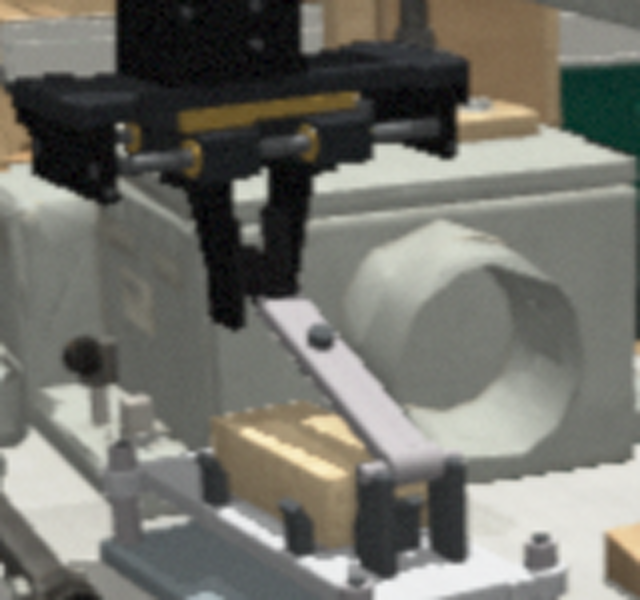

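Emit:
drive_tool:
  offset:
    - [0, 0, 0]
    - [0, 0, 0]
    - [0, 0, 0]
    - [0, 0, 0]
  angular:
    - [0, 0, 0]
    - [0, 0, 0]
    - [0, 0, 0]
    - [0, 0, 0]
  fingers: -0.05

```text
time_s: 21.35
tool_pos: [0.5743, -0.0164, 0.1337]
tool_rot: [92.5, 88.7, 101.4]
force: [0.4, -0.1, -0.9]
grip_width: 0.0437
```

Emit:
drive_tool:
  offset:
    - [-0.02, 0, 0]
    - [-0.05, 0, 0]
    - [-0.075, 0, 0]
    - [-0.075, 0, 0]
  angular:
    - [0, 0, 0]
    - [0, 0, 0]
    - [0, 0, 0]
    - [0, 0, 0]

```text
time_s: 21.85
tool_pos: [0.576, -0.0187, 0.2108]
tool_rot: [82.0, 88.7, 90.9]
force: [-0.4, -0.6, -1.7]
grip_width: 0.0457
```

```bash
python3 - <<'E'
from h import *
o,p,r=pose(); print(p,o["force"],o["grip_width"])
t,K,T=cam("top"); s,Ks,Ts=cam("side"); save("pics/s14.png",s,(195,90,355,240),4); save("pics/t14.png",t,(100,130,280,265),4.4)
rows([(fx(0,.008,.2),down(8.15)),(fx(0,.018,.15),down(8.15))])
E
```

```text
[ 0.57598015 -0.01869647  0.21078061] [-0.3715183  -0.58274077 -1.72231211] 0.04571546147810309
[0.0071, -0.0444, -0.0009] [0.014, -0.002, -0.023] dist 0.045 deg 1.6
[0.0573, -0.0356, -0.0007] [0.014, -0.002, -0.023] dist 0.067 deg 1.6
```

View pics/s14.png

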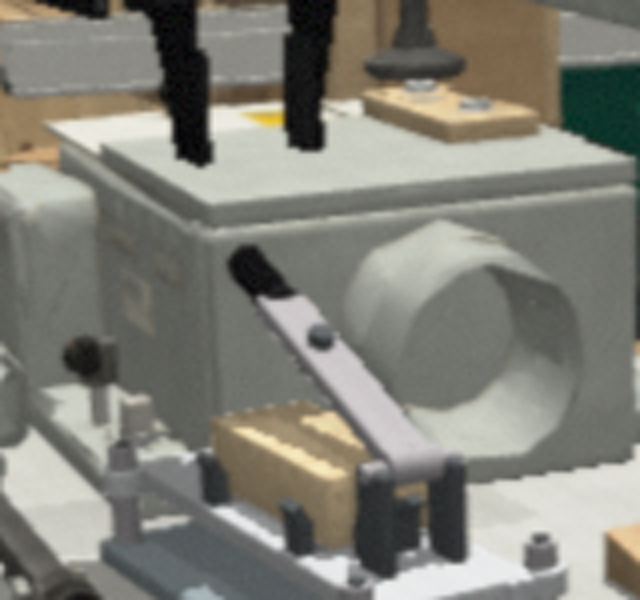

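View pics/t14.png

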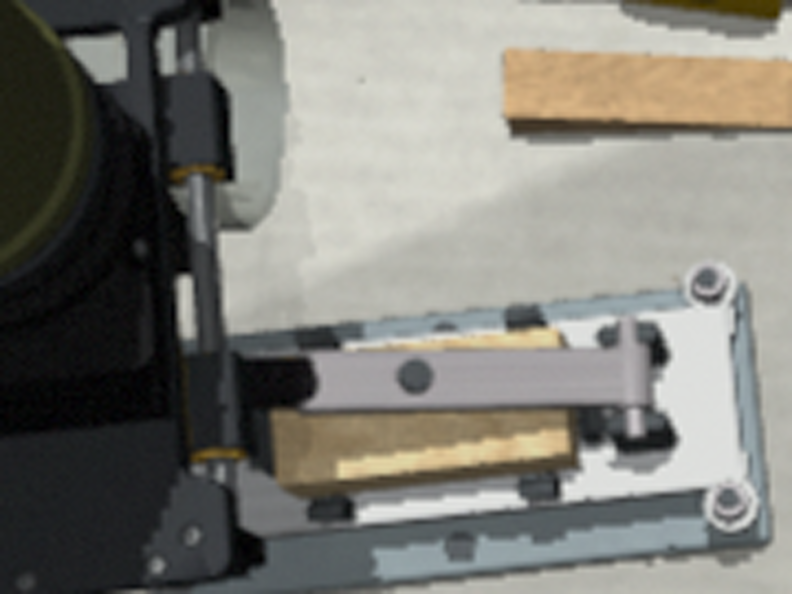

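```bash
python3 - <<'E'
from h import *
c=np.load("cams.npz");s=(c["Ks"],c["Ts"])
cc,ss=np.cos(FY),np.sin(FY); n=np.array([cc,ss,0])
for p in((245,258),(320,336),(405,455)):
    o,v=ray(*s,(195+p[0]/4,90+p[1]/4)); k=(n@(np.array([*FC,0])-o))/(n@v); X=o+k*v; d=X[:2]-FC
    y=-ss*d[0]+cc*d[1]; print(y,X[2],np.degrees(np.arctan2(X[2]-.093,y+.082)),np.hypot(X[2]-.093,y+.082))
rows([(fx(0,.036,.205),down(8.15)),(fx(0,.036,.16),down(8.15))])
E
```

```text
0.05675354324375857 0.1524048701901419 23.177329901125358 0.1509353648586215
-0.010577348955734629 0.1309535514319134 27.985898079180465 0.08088057336892338
-0.0795245779692989 0.09545962628993265 44.81661249678551 0.003489624007856466
[0.0027, -0.0163, -0.0006] [0.014, -0.002, -0.023] dist 0.017 deg 1.6
[0.0477, -0.0174, -0.0005] [0.014, -0.002, -0.023] dist 0.051 deg 1.6
```

Emit:
drive_tool:
  offset:
    - [0.001, -0.008, -0.0005]
    - [0.0025, -0.0165, -0.0005]
    - [0.0025, -0.0165, -0.0005]
    - [0.0025, -0.0165, -0.0005]
    - [0.0025, -0.0165, -0.0005]
    - [0.0025, -0.0165, -0.0005]
  angular:
    - [0.007, 0, -0.012]
    - [0.014, -0.002, -0.023]
    - [0.014, -0.002, -0.023]
    - [0.014, -0.002, -0.023]
    - [0.014, -0.002, -0.023]
    - [0.014, -0.002, -0.023]
  fingers: 1
  squeeze: 10

```text
time_s: 22.7
tool_pos: [0.5764, -0.0344, 0.2053]
tool_rot: [53.0, 90.0, 61.1]
force: [0.3, 0.5, -0.2]
grip_width: 0.0013
```

Emit:
drive_tool:
  offset:
    - [0.012, 0, 0]
    - [0.024, 0, 0]
    - [0.034, 0, 0]
    - [0.04, 0, 0]
    - [0.046, 0, 0]
    - [0.05, 0, 0]
  angular:
    - [0, 0, 0]
    - [0, 0, 0]
    - [0, 0, 0]
    - [0, 0, 0]
    - [0, 0, 0]
    - [0, 0, 0]

```text
time_s: 23.45
tool_pos: [0.5766, -0.0343, 0.1552]
tool_rot: [42.7, 89.9, 50.8]
force: [-0.2, 0.5, 1.4]
grip_width: 0.0001
```

Emit:
drive_tool:
  offset:
    - [0.005, 0, 0]
    - [0.01, 0, 0]
    - [0.015, 0, 0]
    - [0.02, 0, 0]
    - [0.025, 0, 0]
    - [0.03, 0, 0]
    - [0.034, 0, 0]
  angular:
    - [0, 0, 0]
    - [0, 0, 0]
    - [0, 0, 0]
    - [0, 0, 0]
    - [0, 0, 0]
    - [0, 0, 0]
    - [0, 0, 0]

```text
time_s: 24.32
tool_pos: [0.5765, -0.0343, 0.1208]
tool_rot: [53.9, 89.9, 62.0]
force: [0.2, 0.8, 1.1]
grip_width: 0.0004
```

Emit:
drive_tool:
  offset:
    - [0.0015, 0, 0]
    - [0.003, 0, 0]
    - [0.0045, 0, 0]
    - [0.006, 0, 0]
    - [0.006, 0, 0]
  angular:
    - [0, 0, 0]
    - [0, 0, 0]
    - [0, 0, 0]
    - [0, 0, 0]
    - [0, 0, 0]

```text
time_s: 24.95
tool_pos: [0.5765, -0.0344, 0.1147]
tool_rot: [48.9, 90.0, 57.0]
force: [-0.3, -0.3, 0.6]
grip_width: 0.0004
```

Emit:
drive_tool:
  offset:
    - [0.001, 0, 0]
    - [0.002, 0, 0]
    - [0.003, 0, 0]
    - [0.0035, 0, 0]
    - [0.0035, 0, 0]
  angular:
    - [0, 0, 0]
    - [0, 0, 0]
    - [0, 0, 0]
    - [0, 0, 0]
    - [0, 0, 0]

```text
time_s: 25.58
tool_pos: [0.5766, -0.0343, 0.1118]
tool_rot: [51.8, 89.9, 59.9]
force: [-2.3, 0.9, 4.9]
grip_width: 0.0004
```

```bash
python3 - <<'E'
from h import *
s,Ks,Ts=cam("side"); save("pics/s15.png",s,(195,90,355,240),4)
E
```

```text
(no output)
```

View pics/s15.png

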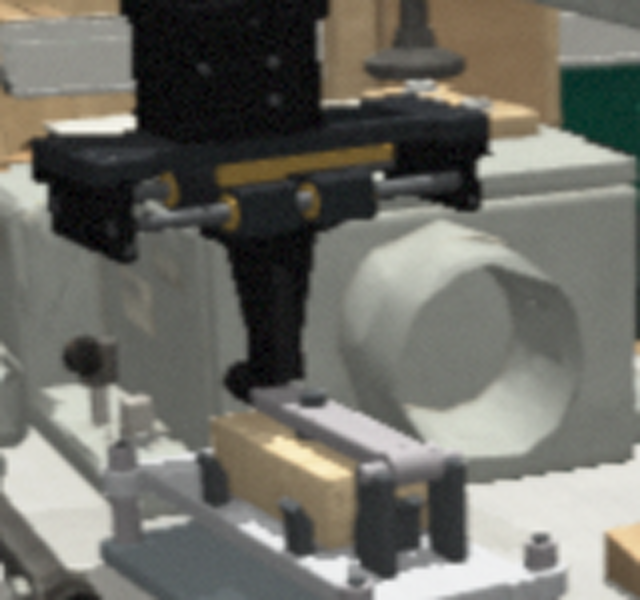

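Emit:
drive_tool:
  offset:
    - [0.0005, 0, 0]
    - [0.001, 0, 0]
    - [0.001, 0, 0]
    - [0.001, 0, 0]
  angular:
    - [0, 0, 0]
    - [0, 0, 0]
    - [0, 0, 0]
    - [0, 0, 0]

```text
time_s: 26.12
tool_pos: [0.5766, -0.0342, 0.1116]
tool_rot: [57.0, 89.9, 65.2]
force: [-2.8, 1.7, 7.9]
grip_width: 0.0005
```

The foot is down: another 3 N moved it only 0.2 mm. Retracting.

Emit:
drive_tool:
  offset:
    - [-0.01, 0, 0]
    - [-0.04, 0, 0]
    - [-0.08, 0, 0]
    - [-0.13, 0, 0]
    - [-0.18, 0, 0]
    - [-0.2, 0, 0]
    - [-0.2, 0, 0]
  angular:
    - [0, 0, 0]
    - [0, 0, 0]
    - [0, 0, 0]
    - [0, 0, 0]
    - [0, 0, 0]
    - [0, 0, 0]
    - [0, 0, 0]

```text
time_s: 27.0
tool_pos: [0.5774, -0.0349, 0.3134]
tool_rot: [10.3, 89.7, 18.4]
force: [0.2, 0.7, -0.9]
grip_width: 0.0009
```

```bash
python3 - <<'E'
from h import *
o,p,r=pose(); print(p,o["force"],o["time_s"])
t,K,T=cam("top"); s,Ks,Ts=cam("side"); save("pics/s16.png",s,(215,170,325,245),7); save("pics/t16.png",t)
E
```

```text
[ 0.57743588 -0.03494683  0.31339951] [ 0.19492748  0.68456151 -0.92409858] 27.0
```

View pics/s16.png

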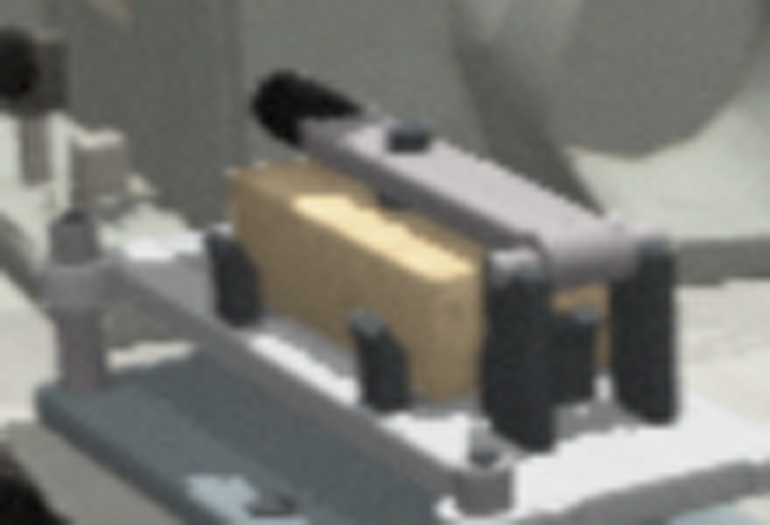

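View pics/t16.png

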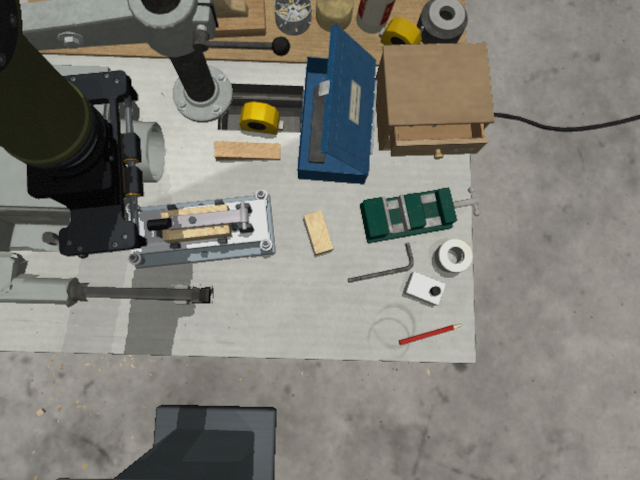

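```bash
python3 - <<'E'
from h import *
c=np.load("cams.npz");s=(c["Ks"],c["Ts"])
cc,ss=np.cos(FY),np.sin(FY); n=np.array([cc,ss,0])
for p in((278,105),(540,238),(408,132)):
    o,v=ray(*s,(215+p[0]/7,170+p[1]/7)); k=(n@(np.array([*FC,0])-o))/(n@v); X=o+k*v; d=X[:2]-FC
    y=-ss*d[0]+cc*d[1]; print(round(y,4),round(X[2],4))
for y,z in((.074,.093),(0,.099),(-.082,.099)): print(y,((proj(*s,fx(0,y,z))-[215,170])*7).round())
E
```

```text
0.0696 0.0928
-0.066 0.0915
-0.0021 0.1025
0.074 [270. 101.]
0 [405. 144.]
-0.082 [574. 224.]
```

The side view shows the strap level, with the grip end at z 92.8 mm against a hinge line of about 93 mm. Its foot is on the blank and the arm is clear. Handing in.

```bash
python3 -c "
from cell import sign_off
print(sign_off())"
```

```text
the job is handed in; nothing more can be done
None
```

The pine blank is seated in the nest and the strap clamp lies level on it. I handed the job in at about 27 s of robot time. No verdict is reported back.

**Seating:** I gripped the larger blank across its 50 mm width, lowered it into the nest and pushed it past the pad drag (about 4–5 N). It stopped solidly at 16 N. I then let go and pressed the top centre with closed fingertips. It moved only about 0.1 mm as the force rose to 17 N, and nothing I measured went over that. Its top is at 85 mm, which is the stated 8 mm below the hinge line I had measured by camera (about 93 mm).

**Strap:** I swung it over by its grip only after the blank was down, let go at about 23°, and pressed it down from above until the foot stopped at about 8 N. The last side view shows the grip end at 92.8 mm, level with the hinge. The blank is still down, the other tools are where they were, and the arm is about 20 cm clear.

**Checks that disagreed:**
- **Height of the stop:** the blank stopped 1–2 mm higher than my first camera estimate of the nest height.
- **Side camera:** it showed the blank's top corners about 1.5 pixels below where I predicted, by the same amount at all three corners checked, so I took the blank as level.
- **Sideways force:** there was a reading of up to 7 N during pressing, at a steady 0.4 of the vertical force. I put it down to sensor crosstalk and did not check it further.
- **Arm tracking:** after the faster moves the arm ended 5–9 mm off in y. Joint torques showed no contact, and I corrected this before placing the blank. It also pulled up to about 9–10 N on the strap grip while I swung it over.

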